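Slide a stool-column blank into the boring board and wedge it fast

TASK

The tall square wooden blank stands loose on the boring board. Push it low down so that it slides without tipping into the corner between the long side fence and the end stop, flush against both, then take the loose wooden wedge from the bench and press it, thin end first and flat side to the blank, into the gap between the blank and the slanted cleat until it is tight by feel and the blank is held firmly. Push gently, never shoving hard, keep the blank upright throughout and leave the other things on the bench where they are.

Things in the scene. Friction and masses are not known exactly. Their poses are not given: they have to be found in the camera images.
- board: Boring board fixed on the bench: plywood 300 (x) x 250 (y) x 12 mm; origin at the centre of its underside. On it, 40 mm high (tops at z = 52): side fence, a bar from x = -135 to 145, inner face y = +79 looking to -y; end stop, y = -4 to 76, face x = +119 looking to -x; the cleat (see board_gap). Open at its -x and -y sides. Its x points to the robot's left. Bench: world z = 0.
- board_place (a point): Where the centre of the blank's underside must come: on the board's top at x = 75, y = 35, z = 12 mm in the board's frame, so that the blank is flush with fence and stop; axes parallel to the board's. The blank's -y side then lies 44 mm to -y of this point, its near (-x) side 44 mm to -x.
- board_gap (a point): On the board's top at x = 31, y = -9, z = 12 mm of the board: the mouth of the gap, at the near -y corner of the seated blank; board's axes. The cleat, 95 long (x), 40 high, starts here: a block with a cork-faced jaw on rubber buffers (gives 1 mm per 40 N). The jaw slants to +y at 1 in 10 like the wedge: 22 mm to -y of this point here, 17.5 mm 44 mm farther on, give or take 3.5 mm.
- board_touch (a point): On the board's top at x = 20, y = -20.5, z = 12 mm; board's axes. The wedge's origin nominally is here when, flat face along the blank and tip 90 mm farther on, it just fills the gap. But the cleat is bolted through slots up to 3.5 mm nearer or farther; this is not measured, so it happens up to 35 mm sooner or later. Feel for it: from there some 4 to 8 mm more, with rising force, make it tight.
- blank: Loose solid square wooden column, 88 x 88 x 280 mm tall, standing on the board, 0.7 to 0.95 kg; origin at the centre of its underside, x and y square to its sides. Starts 115 to 155 mm short of its place in x, 15 to 50 mm off the side fence, turned up to 0.25 rad. Sliding takes 3.5 to 7 N; it tips if pushed over 55 mm above the board: push about 25 mm up, tool leant back to clear its upper part.
- wedge: Dark wooden wedge, 180 long (x), 40 high, 0.12 kg, on the bench left of the board. Origin mid-length on the underside; tip x = +90, butt x = -90. Flat face y = +11.5; the other tapers from y = -2.5 at the tip (14 thick) to -20.5 at the butt (32 thick). Grip from above near the butt, set in the gap's mouth, press along x on mid-butt: 15 to 20 N makes it tight. Pushed askew it jams early: repress.
- glue: Bystander: white glue bottle on the bench beyond the board's left end, 72 mm in diameter, 165 mm tall; origin at the centre of its underside.
- pot: Bystander: metal cup on the bench to the right, near the robot, 84 mm in diameter, 100 mm tall; origin at the centre of its underside.
- block: Bystander: cork sanding block lying on the bench to the right of the board, 110 x 60 x 35 mm high; origin at the centre of its underside.

How it is judged:
On the way:
1. the blank has been slid up to the end stop and the side fence, within 5 mm of each, upright and square within 0.06 rad (x of blank in the frame of board above 0.07 m and y of blank in the frame of board above 0.03 m and angle between blank's own z axis and vertical below 0.03 rad and angle between the x axis of blank and the x axis of board, either way round below 0.06 rad), for 0.2 s.
At the end, for the whole second after the job is handed in: Blank upright (0.02 rad), square (0.03 rad), flush to end stop and side fence (2 mm); wedge, thin end first, down on the board in the gap between blank and cleat, pressing on the blank with over 2 N; both at rest, robot clear of everything (x of blank in the frame of board between 0.073 and 0.077 m and y of blank in the frame of board between 0.033 and 0.037 m and angle between blank's own z axis and vertical below 0.02 rad and angle between the x axis of blank and the x axis of board, either way round below 0.03 rad and contact force between wedge and blank above 2 N and x of wedge in the frame of board between -0.02 and 0.085 m and z of wedge in the frame of board below 0.017 m and angle between wedge's own z axis and vertical below 0.08 rad and linear speed of each of blank, wedge below 0.01 m/s); the robot touches nothing.
It fails at once if the blank is tipped more than 0.15 rad (angle between blank's own z axis and vertical above 0.15 rad).
It fails at once if the blank is pushed by the robot with more than 40 N (contact force between any of the fingers, the arm and blank above 40 N).
It fails at once if the wedge is driven so hard that it presses on the blank with more than 25 N (contact force between wedge and blank above 25 N).
It fails at once if the glue bottle, the metal cup or the sanding block is moved by more than 20 mm (distance of any of glue, pot, block from where it was at the start of the episode above 0.02 m).
It also fails if it takes over 72 s, if anything falls off the work surface, if the arm or the gripper's body presses on something with over 40 N, if the wrist force passes 120 N, or if a joint passes its speed limit or range.

ROBOT

A 6-joint arm with a two-finger parallel gripper is mounted at the origin on the work surface. World frame = base frame: x ahead of the robot, y to its left, z up, the work surface at z = 0. Lengths are in m, angles in rad, forces in N, time in s.
With the tool pointing down it reaches from about 0.3 to 0.875 m from the base axis. Payload 6.4 kg.
Tool frame: the origin (TCP) lies between the finger pads; the fingertips stand tip_extent ahead of it and the grasp point (between the pads) lies 5 mm behind it (tip_extent is the distance from the TCP to the fingertips, in m); z points along the fingers, y is the direction in which the jaws open and shut (so a half turn about z gives the same grasp; the last joint's range is limited). The gripper opens to 85 mm and grips with 20 to 120 N. Pads are 22 mm wide; open, the fingers measure 114 mm over their backs; the gripper's body (76 mm by 85 mm) begins 54 mm behind the grasp point. The pads swing forward as they close: fully open they stand 13 mm farther back than shut.
Start: joints at [-1.363, 0.181, 1.607, -0, 1.354, -0.206], TCP at [0.231, -0.526, 0.245] pointing down, gripper open.
Joint ranges: [-2.99, 2.99], [-0.89, 2.07], [0.3, 2.58], [-1.14, 4.28], [0, 2.63], [-3.12, 3.12]. Speed limits (rad/s): [2.57, 2.57, 3.01, 3.14, 3.14, 3.14].

INTERFACE

Orientations are given as a unit quaternion [w, x, y, z].
In Python, from bench import * gives the robot as it stands.
- The arm moves only by the shell command python3 -m jog 'ROWS'. ROWS is JSON, a list of rows, each a list of 3 entries, a list of its own where there are three numbers: the shift along the tool's x, y, z in mm, then the turn, a rotation vector about the tool's x, y, z in rad, then the opening, from 0 (shut) to 1 (fully open). A call has 1 to 20 rows; each row is the pose to reach, as a shift and turn from the pose measured when the call began, along the tool's axes at that moment; what a row does not reach only later rows make up. A row lasts 1/12 s, in which the tool goes at most 41.7 mm and 7.16 degrees, less where a joint would pass 70% of its speed; a pose out of reach is approached as far as the arm can. A call with a gripper value outside its range is refused whole. The fingers move at their own pace and stop on an object; the grip force is fixed at half the most. Time passes only in rows, so rows that repeat a pose let the fingers close. It gives the time, the measured TCP pose, the force and the opening at its end, in the units of the state.
- get_obs(): the state, without advancing time (a new reading comes with each control period).
- camera(name): name is "scene" or "top" or "wrist"; returns (picture, depth): 420x560x3 uint8, red, green, blue; 420x560 float32, m along the optical axis (not along the pixel's ray), 0 where there is no reading.
- get_calibration(name): a dict with "fx", "fy", "cx", "cy" (pixels), "world_from_camera" (4x4, takes a point from camera to world coordinates). Camera axes: x right, y down, z forward; pixel columns grow to the right and rows downward; lengths in m; the calibration is good to about 2 mm. The wrist camera is an equidistant fisheye: a pixel r from the principal point sees the ray r / f radians off the axis. A picture is of the moment at which its call begins: read the wrist's pose just before it. get_calibration takes no time and is no camera call; for the wrist camera it gives the pose at the moment of the call.
- hand_in(): hands the job in, once; it reports no verdict.
The state is a dict: "time_s": time; "q": joint angles; "dq": joint speeds; "joint_efforts": joint torques, N m; "eef_pos": TCP position; "eef_rot": TCP orientation; "wrist_force": force on the tool from outside, world axes, zero at the start; "torque": the same for the moment, N m; "opening": opening from 0.0 (shut) to 1.0 (fully open).
Only numpy, scipy, OpenCV 4.12 (cv2) and the standard library are available. Lean on these libraries where they do the work, as an engineer would, in place of code of your own. Each camera call takes 0.05 s, during which the arm holds its last target.

## Working session

There is one attempt and no reset: what is moved stays moved. The work goes in short steps, Python scripts to look and compute and a shell command to move; the robot and the scene stay as the last step left them, time stands still between calls to the robot, and variables do not carry over. Pictures are saved under pics/ and viewed, and the job is handed in when it is done.

```bash
ls; mkdir -p pics
python3 - <<'E'
from bench import *
import cv2
o=get_obs(); print(o)
for n in ("scene","top","wrist"):
    p,d=camera(n); cv2.imwrite(f"pics/{n}0.png",p[:,:,::-1]); c=get_calibration(n); print(n,c)
    import numpy as np; np.savez(f"pics/{n}0.npz",p=p,d=d,T=np.array(c["world_from_camera"]),k=[c["fx"],c["fy"],c["cx"],c["cy"]])
E
```

```text
pics
{'time_s': 0.0, 'q': array([-1.36331305e+00,  1.81537645e-01,  1.60802001e+00,  1.13547126e-05,
        1.35379056e+00, -2.06289145e-01]), 'dq': array([-0.00072033, -0.00149599,  0.00161452,  0.00099814,  0.00091435,
        0.00102485]), 'joint_efforts': array([ 9.08985953e-05, -4.44871902e+01, -3.51337302e+01, -3.25584115e-04,
        8.97633639e-03, -6.73002816e-06]), 'eef_pos': array([ 0.23110132, -0.52593461,  0.24438024]), 'eef_rot': array([-8.77782696e-04,  9.78675147e-01,  2.05412234e-01,  5.01903233e-06]), 'wrist_force': array([0.12008622, 0.16734422, 0.22198274]), 'torque': array([-0.03488381,  0.01893186,  0.07501405]), 'opening': 1.002074240272716}
scene {'fx': 460.6404130382345, 'fy': 460.6404130382345, 'cx': 283.7731123508827, 'cy': 207.70977224203645, 'world_from_camera': array([[-0.19151453,  0.65767282, -0.72855243,  1.3694701 ],
       [ 0.98148408,  0.12579829, -0.14444306,  0.14643686],
       [-0.00334562, -0.74272556, -0.6695876 ,  0.79885866],
       [ 0.        ,  0.        ,  0.        ,  1.        ]])}
top {'fx': 382.90214156662495, 'fy': 382.90214156662495, 'cx': 273.9078064489308, 'cy': 214.6855227704469, 'world_from_camera': array([[ 0.00596878, -0.98969326,  0.14307911,  0.41283638],
       [-0.99976561, -0.00292835,  0.02145112, -0.01184682],
       [-0.02081104, -0.14317361, -0.98947876,  1.01383342],
       [ 0.        ,  0.        ,  0.        ,  1.        ]])}
wrist {'fx': 325.19226210127806, 'fy': 325.19226210127806, 'cx': 283.64609155576056, 'cy': 213.67620715778673, 'world_from_camera': array([[ 0.40193358, -0.8758856 , -0.26697155,  0.30041798],
       [-0.91566747, -0.38497141, -0.11554262, -0.49807323],
       [-0.00157429,  0.29089762, -0.95675289,  0.37203668],
       [ 0.        ,  0.        ,  0.        ,  1.        ]])}
```

View pics/scene0.png

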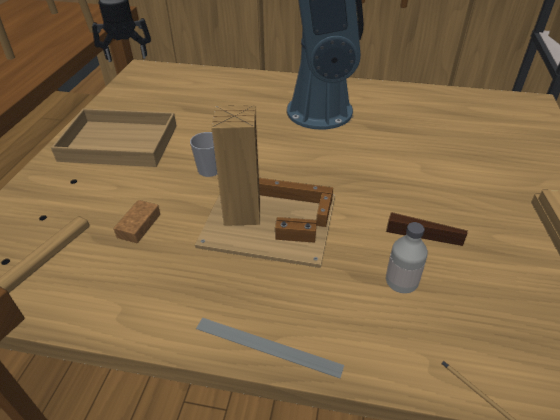

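View pics/top0.png

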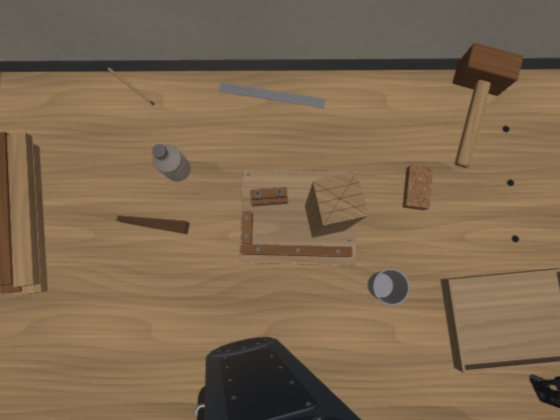

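```bash
cat > h.py <<'E'
import numpy as np, cv2
def load(n):
    z=np.load(f"pics/{n}.npz"); return z["p"],z["d"],z["T"],z["k"]
def cloud(n):
    p,d,T,k=load(n); v,u=np.mgrid[:420,:560]
    P=np.stack([(u-k[2])/k[0]*d,(v-k[3])/k[1]*d,d],-1)@T[:3,:3].T+T[:3,3]
    P[d<=0]=np.nan
    return p,P
def ray(n,u,v,z):
    p,d,T,k=load(n); r=T[:3,:3]@np.array([(u-k[2])/k[0],(v-k[3])/k[1],1]); t=(z-T[2,3])/r[2]; return T[:3,3]+t*r
E
python3 - <<'E'
from h import *
p,P=cloud("top0")
hs=cv2.cvtColor(p,cv2.COLOR_RGB2HSV)
Z=P[...,2]
for v in range(60,360,20):
    print(v,[ (int(Z[v,u]*1000) if Z[v,u]==Z[v,u] else None) for u in range(60,540,20)])
E
```

```text
60 [-672, -654, -654, -651, -659, -657, -655, -647, -656, -657, -660, -661, -653, -665, -656, -661, -661, -666, -661, -675, 31, 95, 92, 97]
80 [0, -1, -1, 2, 0, -4, -3, 0, 2, 1, 0, 0, 0, 0, 2, 0, 3, -2, 0, 1, 28, 57, 75, -1]
100 [-3, 0, 0, 0, 0, 0, 1, 1, 1, 0, 4, 0, 3, 0, 1, -2, 1, -1, 0, 1, 1, 59, 0, 0]
120 [0, -1, 0, -2, 0, 1, -1, 0, 1, 0, -2, 0, 0, 3, -1, 0, -2, 0, 0, 0, 0, 59, 0, 0]
140 [0, -1, -1, -1, -2, 1, 0, -1, 0, 0, 1, 2, 0, -1, 0, -2, 2, 2, 0, 1, 45, 0, 0, 1]
160 [0, 1, -3, 0, -1, 132, 101, -2, -1, 0, 0, 1, 0, 1, 3, 0, -2, 0, 1, 1, 60, 0, 0, -1]
180 [0, -4, 3, 0, 1, 0, 7, 0, 0, 0, 7, 10, 10, 293, 291, 1, 0, 0, 36, 0, 1, 0, -1, 2]
200 [0, 0, 0, -1, 0, 0, 0, -1, 1, -1, 50, 51, 13, 294, 291, 291, 0, 1, 34, 2, 0, 1, -2, -1]
220 [0, 1, 1, 40, 43, 40, 40, 0, 1, 0, 15, 10, 12, 277, 293, 2, 1, 1, 0, 0, 0, 0, 2, -1]
240 [2, 0, 2, 2, 1, 0, 0, -1, -2, 10, 13, 14, 9, 12, 11, 1, -2, 2, 0, 0, 0, 0, 1, 2]
260 [1, -1, 0, 1, 0, -1, -1, 0, -1, 13, 12, 10, 10, 10, 11, -1, -2, 0, 0, 0, -2, 2, 2, 0]
280 [-1, 3, -5, 1, 0, -1, -1, -1, -1, -1, -1, 0, 1, 0, 1, 1, 3, 68, -1, 3, 52, 7, 6, 4]
300 [0, 0, 0, -1, 2, 0, 0, 0, 2, 1, 1, -2, 1, 0, 0, -1, 97, 96, -1, 1, 7, 5, 6, 5]
320 [-1, 0, -2, -1, 0, -2, -1, 0, 0, 1, 3, -1, -1, 0, 2, -1, 0, 2, 4, 0, 8, 6, 7, 6]
340 [0, 0, 0, 1, 3, 0, 0, 1, None, 285, 324, -1, -2, 2, 0, 0, 0, -1, 0, 1, 4, 9, 8, 11]
```

The wedge is the dark piece left of the board in the top view, about (118–188, 222), with its thick end to the right. The fence is at the bottom of the board (v≈250), the stop at u≈247, the cleat at (270,196), and the blank's top around (338,200). Next I'll measure them.

```bash
cat >> h.py <<'E'
def rect(P,m):
    q=P[m][:,:2]; q=q[np.isfinite(q).all(1)]
    return q
def edges_from(n,mask,z):
    """largest contour of mask, cast to plane z -> world xy"""
    c=max(cv2.findContours(mask.astype(np.uint8),cv2.RETR_EXTERNAL,cv2.CHAIN_APPROX_NONE)[0],key=cv2.contourArea)[:,0,:]
    return np.array([ray(n,u,v,z)[:2] for u,v in c])
def desc(n,mask,z,name):
    w=edges_from(n,mask,z)*1000
    (c,s,a)=cv2.minAreaRect(w.astype(np.float32)); print(name,"centre",np.round(c,1),"size",np.round(s,1),"ang",round(a,2)); return w
E
python3 - <<'E'
from h import *
p,P=cloud("top0")
hs=cv2.cvtColor(p,cv2.COLOR_RGB2HSV); Z=P[...,2]
Zm=cv2.medianBlur(np.nan_to_num(Z).astype(np.float32),5)
roi=np.zeros(Z.shape,bool)
def box(u0,v0,u1,v1):
    r=np.zeros(Z.shape,bool); r[v0:v1,u0:u1]=1; return r
m=box(290,160,390,245)&(Zm>0.27); desc("top0",m,0.292,"blanktop")
b=box(235,160,365,275)
m=b&(Zm>0.006); 
desc("top0",m&(Zm<0.2),0.012,"board")
print(hs[222,150],hs[250,270],hs[215,247],hs[196,262],hs[180,300])
m=box(100,200,200,245)&(Zm>0.02); desc("top0",m,0.04,"wedge depth")
m2=box(100,200,200,245)&(hs[...,2]<90); desc("top0",m2,0.04,"wedge dark")
m=box(240,240,360,262)&(P[...,2]>0.03);
m3=box(235,237,360,262)&((hs[...,2]<120)); desc("top0",m3,0.052,"fence")
im=cv2.resize(p[150:280,90:380,::-1],None,fx=2.7,fy=2.7,interpolation=cv2.INTER_CUBIC); cv2.imwrite("pics/crop0.png",np.clip(im*1.6,0,255).astype(np.uint8))
for (u,v) in [(165,160),(392,287),(420,187)]: print(P[v,u])
E
```

```text
blanktop centre [ 548.9 -120. ] size [89.8 90.3] ang 12.28
board centre [554.6 -53.9] size [304.3 249.9] ang 88.93
[ 12 124  76] [ 13 131 105] [ 13 109 115] [ 13 130 108] [ 16  92 155]
wedge depth centre [529.5 326.9] size [184.3  31.5] ang 85.61
wedge dark centre [535.  322.3] size [187.   29.9] ang 80.18
fence centre [469.1 -45.4] size [277.6  43.6] ang 87.92
[0.6726863  0.2696033  0.12865573]
[ 0.37150576 -0.2947599   0.00701801]
[ 0.62780414 -0.36840293  0.03563029]
```

View pics/crop0.png

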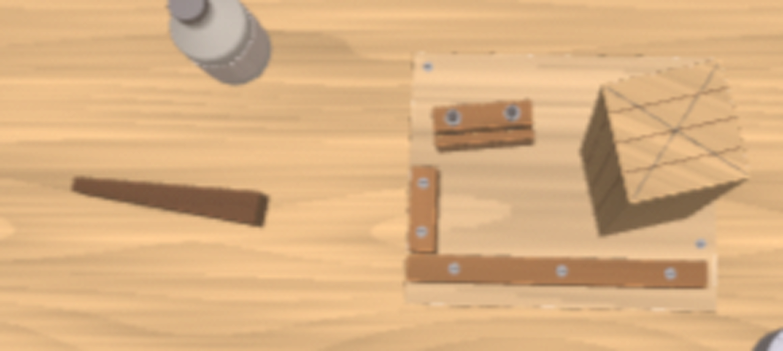

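```bash
python3 - <<'E'
from h import *
p,P=cloud("top0"); hs=cv2.cvtColor(p,cv2.COLOR_RGB2HSV)
g=p.astype(float).sum(2)
# fence inner edge: per column strongest gradient near v 241..250 (bright board -> dark bar)
us=np.arange(262,340); vs=[]
def sub(prof):
    d=np.abs(np.diff(prof)); i=d.argmax(); 
    s=slice(max(i-1,0),i+2); return (d[s]*(np.arange(len(d))[s]+.5)).sum()/d[s].sum()
e=[(u,239+sub(g[239:250,u])) for u in us]
W=np.array([ray("top0",u,v,0.052)[:2] for u,v in e])*1000
def lf(W):
    l=cv2.fitLine(W.astype(np.float32),cv2.DIST_HUBER,0,0.01,0.01)[:,0]; return l
l=lf(W); print("fence line pt",l[2:],"dir ang from y (deg)",np.degrees(np.arctan(l[0]/l[1])), np.std((W-l[2:])@np.array([-l[1],l[0]])))
e=[(247+sub(g[v,247:258]),v) for v in range(214,238)]
W2=np.array([ray("top0",u,v,0.052)[:2] for u,v in e])*1000
l2=lf(W2); print("stop",l2, np.std((W2-l2[2:])@np.array([-l2[1],l2[0]])))
# left edges ends of fence
for row in (248,250,252): print("fence ends",[ray("top0",u,row,0.052)[:2]*1000 for u in (232+sub(g[row,232:250]),345+sub(g[row,345:362]))])
# jaw inner edge
e=[(u,196+sub(g[196:210,u])) for u in range(254,285)]
W3=np.array([ray("top0",u,v,0.052)[:2] for u,v in e])*1000; l3=lf(W3); print("jaw",l3)
# blank top corners
Zm=cv2.medianBlur(np.nan_to_num(P[...,2]).astype(np.float32),5)
m=np.zeros(Zm.shape,np.uint8); m[160:245,290:390]=(Zm[160:245,290:390]>0.27)
w=edges_from("top0",m,0.292)*1000; print(cv2.boxPoints(cv2.minAreaRect(w.astype(np.float32))))
# scene image blank bottom corners / wedge
E
python3 - <<'E'
import cv2
p=cv2.imread("pics/scene0.png")
cv2.imwrite("pics/crop1.png",cv2.resize(p[90:300,190:480],None,fx=2.7,fy=2.7,interpolation=cv2.INTER_CUBIC))
E
```

```text
fence line pt [475.44543  -53.802753] dir ang from y (deg) 1.2767919 0.508784433474197
stop [ 9.9926847e-01 -3.8243514e-02  5.2184277e+02  6.3683212e+01] 0.3870786392440664
fence ends [array([467.1128822,  95.0140888]), array([ 468.45474798, -185.44903067])]
fence ends [array([462.10651755,  94.45124343]), array([ 463.47595202, -185.446677  ])]
fence ends [array([457.10595724,  94.24378092]), array([ 458.50407192, -185.34466309])]
jaw [ 8.24912116e-02 -9.96591806e-01  5.78034119e+02  1.45404215e+01]
[[ 495.39334  -85.41961]
 [ 514.6044  -173.69908]
 [ 602.3203  -154.61069]
 [ 583.10925  -66.33122]]
```

View pics/crop1.png

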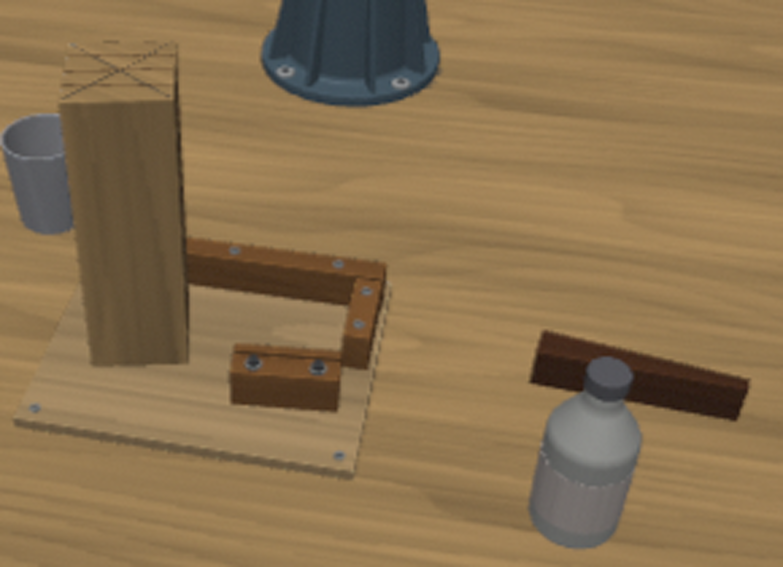

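```bash
python3 - <<'E'
import bench
print([n for n in dir(bench) if not n.startswith('__')])
print(getattr(bench,'tip_extent',None), getattr(bench,'TIP_EXTENT',None))
E
cat >> h.py <<'E'
BX=np.array([0.024,0.9997,0]);BY=np.array([-0.9997,0.024,0]);O=np.array([.5545,-.0528,0])
def B2W(x,y,z): return O+BX*x/1000+BY*y/1000+np.array([0,0,z/1000])
def W2B(P): P=np.asarray(P,float)-O; return np.array([P@BX,P@BY,P[2]])*1000
from scipy.spatial.transform import Rotation as R
def q2R(q): return R.from_quat([q[1],q[2],q[3],q[0]])
def want(obs,pos,Rt):
    """shift (mm) and rotvec in tool axes from measured pose"""
    R0=q2R(obs["eef_rot"]); 
    return np.round(R0.inv().apply(np.array(pos)-obs["eef_pos"])*1000,1), np.round((R0.inv()*Rt).as_rotvec(),3)
def toolR(z,yjaw):
    z=np.array(z,float);z/=np.linalg.norm(z); y=np.array(yjaw,float); y-=z*(y@z); y/=np.linalg.norm(y)
    return R.from_matrix(np.stack([np.cross(y,z),y,z],1))
def st(o):
    print("t",round(o["time_s"],2),"pos",np.round(o["eef_pos"]*1000,1),"B",np.round(W2B(o["eef_pos"]),1),"F",np.round(o["wrist_force"],1),"open",round(o["opening"],3))
    print(" R",np.round(q2R(o["eef_rot"]).as_matrix(),3).tolist(),"q",np.round(o["q"],2))
E
python3 - <<'E'
from h import *; from bench import *
st(get_obs())
E
```

```text
['MotionError', 'camera', 'get_calibration', 'get_obs', 'hand_in', 'tip_extent']
0.014 None
t 0.15 pos [ 231.1 -526.1  244.6] B [-480.9  311.9  244.6] F [ 0.2  0.9 -0. ] open 0.999
 R [[0.916, 0.402, -0.0], [0.402, -0.916, 0.001], [0.0, -0.001, -1.0]] q [-1.36  0.18  1.61 -0.    1.35 -0.21]
```

View pics/wrist0.png

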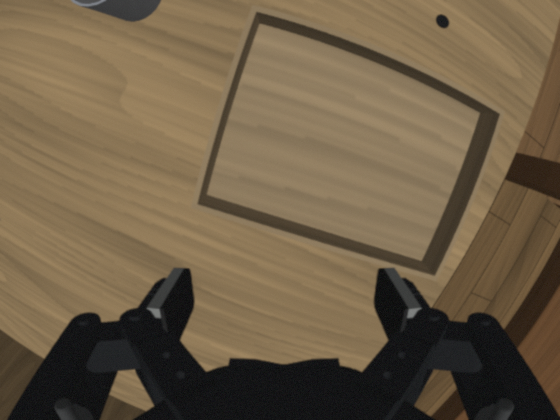

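Run:
```python
from h import *; from bench import *
o=get_obs()
s,c=np.sin(.7),np.cos(.7)
Rt=toolR(BX*s+np.array([0,0,-c]),BY)
print(Rt.as_matrix().round(3).tolist())
print("corners B",[W2B([x/1000,y/1000,.292]).round(1)[:2] for x,y in [(495.4,-85.4),(514.6,-173.7),(602.3,-154.6),(583.1,-66.3)]])
p1=B2W(-240,2,230); print(p1,want(o,p1,Rt))
p2=B2W(-165,2,35); print(p2,want(o,p2,Rt))
```

```text
[[-0.018, -1.0, 0.015], [-0.765, 0.024, 0.644], [-0.644, 0.0, -0.765]]
corners B [array([-34. ,  58.3]), array([-121.8,   37. ]), array([-100.6,  -50.2]), array([-12.8, -28.9])]
[ 0.5467406 -0.29268    0.23     ] (array([382.8, -86.8,  14.8]), array([ 0.697, -0.443,  1.914]))
[ 0.5485406 -0.2177025  0.035    ] (array([ 414.6, -154.4,  209.9]), array([ 0.697, -0.443,  1.914]))
```

```bash
python3 -m jog '[[[95,-20,4],[0.17,-0.11,0.48],0.5],[[190,-43,7],[0.35,-0.22,0.96],0.5],[[190,-43,7],[0.35,-0.22,0.96],0.5],[[190,-43,7],[0.35,-0.22,0.96],0.5],[[190,-43,7],[0.35,-0.22,0.96],0.5],[[190,-43,7],[0.35,-0.22,0.96],0.5],[[383,-87,15],[0.697,-0.443,1.914],0.5],[[383,-87,15],[0.697,-0.443,1.914],0.5],[[383,-87,15],[0.697,-0.443,1.914],0.5],[[383,-87,15],[0.697,-0.443,1.914],0.5],[[383,-87,15],[0.697,-0.443,1.914],0.5],[[383,-87,15],[0.697,-0.443,1.914],0.5],[[383,-87,15],[0.697,-0.443,1.914],0.5],[[383,-87,15],[0.697,-0.443,1.914],0.5],[[383,-87,15],[0.697,-0.443,1.914],0.5],[[383,-87,15],[0.697,-0.443,1.914],0.5],[[383,-87,15],[0.697,-0.443,1.914],0.5]]'
cat > cap.py <<'E'
import sys; from h import *; from bench import *
def cap(n,name):
    c=get_calibration(n); p,d=camera(n); cv2.imwrite(f"pics/{name}.png",p[:,:,::-1])
    np.savez(f"pics/{name}.npz",p=p,d=d,T=np.array(c["world_from_camera"]),k=[c["fx"],c["fy"],c["cx"],c["cy"]])
if __name__=="__main__":
    st(get_obs())
    if len(sys.argv)>1: cap(sys.argv[1],sys.argv[2])
E
python3 cap.py scene s1
python3 - <<'E'
from h import *; from bench import *
o=get_obs(); s,c=np.sin(.7),np.cos(.7)
Rt=toolR(BX*s+np.array([0,0,-c]),BY)
for x in (-165,-150): print(want(o,B2W(x,2,36),Rt))
E
```

```text
time_s: 1.57
eef_pos: [0.5468, -0.2924, 0.229]
eef_rot: [0.246, -0.654, 0.674, 0.241]
wrist_force: [-0.5, 0.1, 0.3]
opening: 0.5
t 1.57 pos [ 546.8 -292.4  229. ] B [-239.7    2.   229. ] F [-0.5  0.1  0.3] open 0.5
 R [[-0.025, -1.0, 0.017], [-0.763, 0.03, 0.646], [-0.646, 0.003, -0.764]] q [-0.9   0.59  1.24  0.45  1.86  2.28]
(array([ 67.1,  -1.3, 195.5]), array([-0.003,  0.004, -0.014]))
(array([ 55.6,  -1.1, 205.2]), array([-0.003,  0.004, -0.014]))
```

View pics/s1.png

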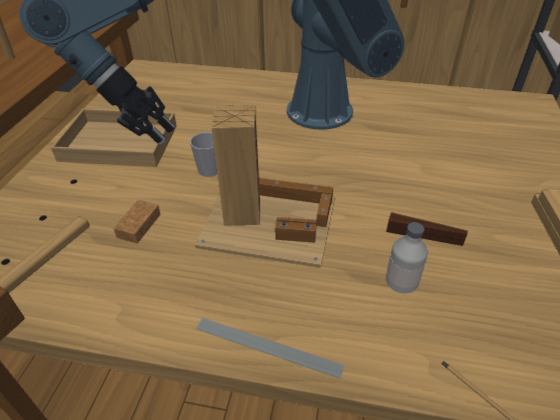

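The scene view shows the hand right of the blank, fingers near (150,125), leaning away from it. I'll lower it behind the blank.

```bash
python3 -m jog '[[[17,0,40],[0,0,-0.01],0.5],[[34,0,80],[0,0,-0.014],0.5],[[50,-1,120],[0,0,-0.014],0.5],[[60,-1,160],[0,0,-0.014],0.5],[[67,-1,190],[0,0,-0.014],0.5],[[67,-1,195.5],[0,0,-0.014],0.5],[[67,-1,195.5],[0,0,-0.014],0.5]]'
python3 cap.py scene s2; python3 cap.py top t2
```

```text
time_s: 2.2
eef_pos: [0.5469, -0.2151, 0.0341]
eef_rot: [0.247, -0.655, 0.671, 0.243]
wrist_force: [0.0, -0.5, -0.0]
opening: 0.498
t 2.2 pos [ 546.9 -215.1   34.1] B [-162.4    3.7   34.1] F [ 0.  -0.5 -0. ] open 0.498
 R [[-0.018, -1.0, 0.014], [-0.759, 0.023, 0.65], [-0.65, 0.001, -0.76]] q [-0.82  0.76  1.43  0.47  1.52  2.18]
t 2.25 pos [ 548.4 -217.4   36.4] B [-164.7    2.1   36.4] F [0.1 0.6 0.9] open 0.5
 R [[-0.017, -1.0, 0.017], [-0.762, 0.024, 0.647], [-0.648, -0.002, -0.762]] q [-0.83  0.75  1.43  0.47  1.52  2.18]
```

View pics/s2.png

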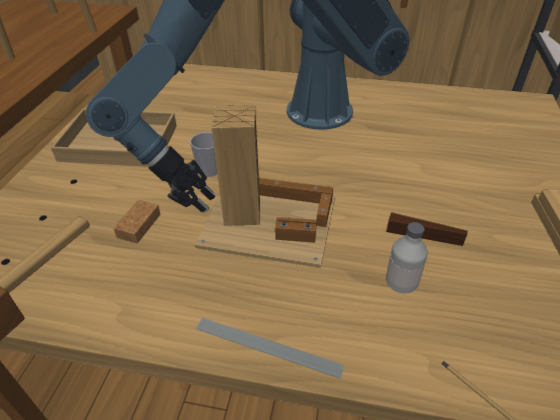

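View pics/t2.png

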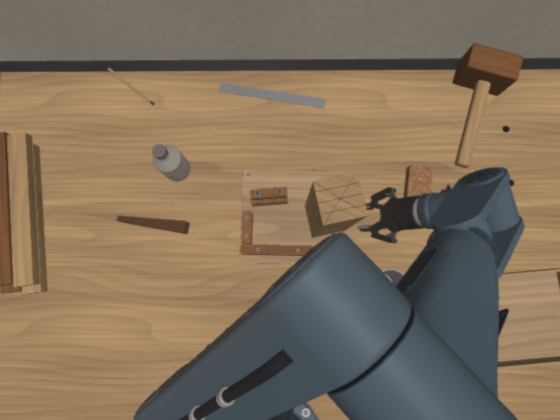

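The fingers are at about u=365 in the top view, just right of the blank's face, and everything else is clear. Now the slow push.

```bash
python3 -m jog '[[[-6,0,5],[0,0,0],0.5],[[-12,0,10],[0,0,0],0.5],[[-18,0,15.3],[0,0,0],0.5],[[-21,0.5,17.9],[0,0,0],0.5],[[-24,1,20.5],[0,0,0],0.5],[[-27,1.5,23],[0,0,0],0.5],[[-30,2,25.6],[0,0,0],0.5],[[-33,3,28],[0,0,0],0.5],[[-36,4,30.6],[0,0,0],0.5],[[-39,5,33],[0,0,0],0.5],[[-42,6,35.7],[0,0,0],0.5],[[-45,7,38],[0,0,0],0.5]]'
python3 cap.py scene s3
```

```text
time_s: 3.3
eef_pos: [0.5441, -0.1612, 0.0384]
eef_rot: [0.247, -0.656, 0.672, 0.237]
wrist_force: [-1.0, -5.6, 2.1]
opening: 0.5
t 3.3 pos [ 544.1 -161.2   38.4] B [-108.6    7.8   38.4] F [-1.  -5.6  2.1] open 0.5
 R [[-0.016, -1.0, 0.021], [-0.765, 0.026, 0.643], [-0.644, -0.006, -0.765]] q [-0.77  0.69  1.54  0.5   1.45  2.2 ]
```

View pics/s3.png

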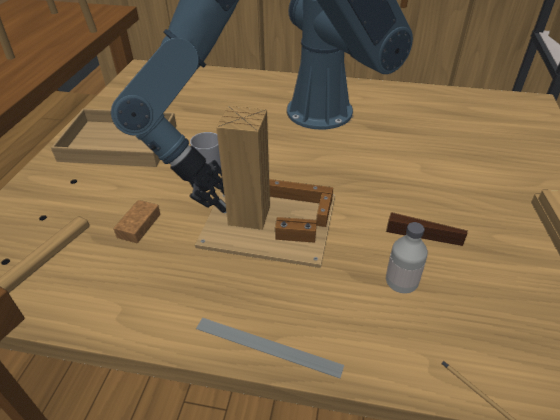

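The blank slides upright at about 6 N; its foot is near (250,228). Continuing diagonally.

```bash
python3 -m jog '[[[-2,1.2,4],[0,0,0],0.5],[[-5,2.4,6.6],[0,0,0],0.5],[[-8,3.6,9],[0,0,0],0.5],[[-11,4.8,11.8],[0,0,0],0.5],[[-14,6,14.4],[0,0,0],0.5],[[-17,7.2,17],[0,0,0],0.5],[[-20,8.4,19.5],[0,0,0],0.5],[[-23,9.6,22],[0,0,0],0.5],[[-26,10.8,24.6],[0,0,0],0.5],[[-29,12,27],[0,0,0],0.5]]'
python3 cap.py scene s4; python3 cap.py top t4
```

```text
time_s: 4.18
eef_pos: [0.5347, -0.1239, 0.0371]
eef_rot: [0.247, -0.657, 0.673, 0.234]
wrist_force: [-2.2, -23.7, 7.7]
opening: 0.498
t 4.18 pos [ 534.7 -123.9   37.1] B [-71.6  18.1  37.1] F [ -2.2 -23.7   7.7] open 0.498
 R [[-0.015, -1.0, 0.025], [-0.769, 0.028, 0.639], [-0.639, -0.01, -0.769]] q [-0.74  0.64  1.62  0.52  1.4   2.2 ]
t 4.23 pos [ 534.6 -124.2   37.2] B [-71.8  18.2  37.2] F [ -2.6 -13.3   3.7] open 0.502
 R [[-0.015, -1.0, 0.025], [-0.77, 0.028, 0.638], [-0.638, -0.01, -0.77]] q [-0.74  0.64  1.62  0.52  1.4   2.2 ]
```

View pics/s4.png

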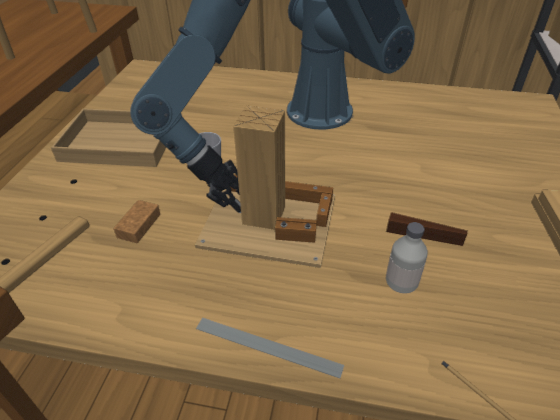

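View pics/t4.png

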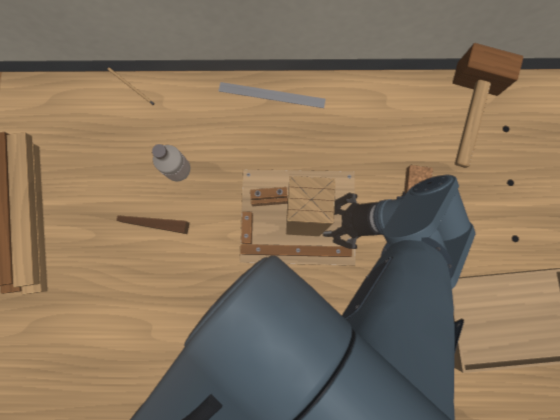

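The force rose to 24 N. The blank is square now, but the top view shows its far corner (288,205) against the cleat's end, so it has not moved towards the fence with the fingers. I'll measure it.

```bash
cat > meas.py <<'E'
import sys; from h import *
n=sys.argv[1]; p,P=cloud(n)
Z=P[...,2]; m=(np.abs(Z-.291)<.015)&(P[...,0]>.44)&(P[...,0]<.64)&(P[...,1]>-.25)&(P[...,1]<.1)
m=cv2.medianBlur(m.astype(np.uint8),5)
w=edges_from(n,m,.292); b=np.array([W2B([x,y,.292])[:2] for x,y in w],np.float32)
print("blank board",cv2.minAreaRect(b))
E
python3 meas.py t4; python3 meas.py t2
```

```text
blank board ((-13.36456298828125, 7.430721282958984), (89.70442962646484, 88.02267456054688), 88.32652282714844)
blank board ((-67.56121826171875, 3.6679840087890625), (89.79290008544922, 89.09291076660156), 13.736259460449219)
```

The blank is now at board (-13, 7), square, and needs 27 mm towards the fence before it can pass the cleat. I'll back off and shut the fingers, then lean further over and push its far side low down with the side of the fingers.

Run:
```python
from h import *; from bench import *
o=get_obs(); s,c=np.sin(.9),np.cos(.9)
Rt=toolR(BX*s+np.array([0,0,-c]),BY)
for b in [(-130,18,50),(-130,-66,55),(-41,-66,39)]: print(b,B2W(*b).round(3),want(o,B2W(*b),Rt))
```

```text
(-130, 18, 50) [ 0.533 -0.182  0.05 ] (array([ 36.6,  -0.7, -47. ]), array([-0.009, -0.207,  0.004]))
(-130, -66, 55) [ 0.617 -0.184  0.055] (array([ 33.6, -84.7, -50. ]), array([-0.009, -0.207,  0.004]))
(-41, -66, 39) [ 0.619 -0.095  0.039] (array([-24.6, -84.2,  19.2]), array([-0.009, -0.207,  0.004]))
```

```bash
python3 -m jog '[[[18,0,-23],[0,0,0],0.5],[[36,0,-47],[-0.005,-0.1,0],0],[[36,-20,-47],[-0.009,-0.2,0.004],0],[[35,-50,-48],[-0.009,-0.207,0.004],0],[[34,-84,-50],[-0.009,-0.207,0.004],0],[[34,-85,-50],[-0.009,-0.207,0.004],0],[[20,-85,-33],[-0.009,-0.207,0.004],0],[[6,-85,-16],[-0.009,-0.207,0.004],0],[[-10,-85,2],[-0.009,-0.207,0.004],0],[[-20,-84,13],[-0.009,-0.207,0.004],0],[[-24.6,-84,19.2],[-0.009,-0.207,0.004],0],[[-24.6,-84,19.2],[-0.009,-0.207,0.004],0]]'
python3 cap.py scene s5; python3 cap.py top t5; python3 meas.py t5
```

```text
time_s: 5.28
eef_pos: [0.6193, -0.0944, 0.039]
eef_rot: [0.311, -0.63, 0.644, 0.304]
wrist_force: [-0.2, 0.9, 0.3]
opening: -0.001
t 5.28 pos [619.3 -94.4  39. ] B [-40.1 -65.8  39. ] F [-0.2  0.9  0.3] open -0.001
 R [[-0.014, -1.0, 0.018], [-0.622, 0.023, 0.783], [-0.783, -0.001, -0.622]] q [-0.67  0.84  1.37  0.68  1.57  2.27]
t 5.33 pos [619.3 -95.1  39.2] B [-40.7 -65.8  39.2] F [ 1.4 -2.6 -0.3] open -0.002
 R [[-0.014, -1.0, 0.019], [-0.622, 0.024, 0.783], [-0.783, -0.001, -0.622]] q [-0.67  0.84  1.37  0.68  1.58  2.27]
blank board ((-16.21100616455078, 9.820049285888672), (89.61661529541016, 88.07207489013672), 85.55880737304688)
```

View pics/s5.png

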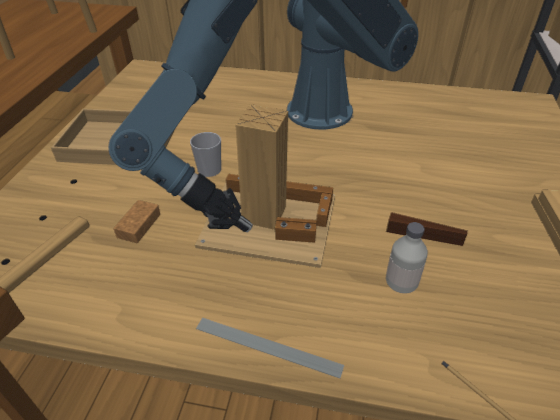

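View pics/t5.png

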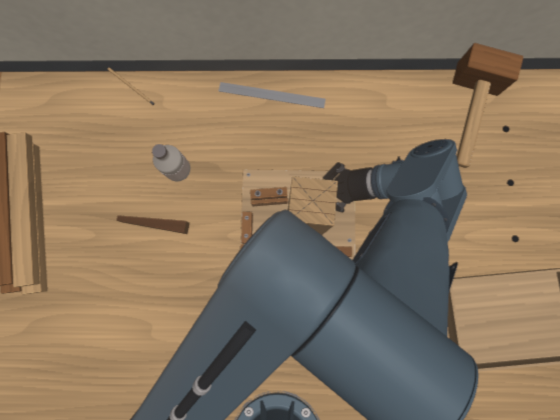

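```bash
python3 -m jog '[[[2,4,-2.5],[0,0,0],0],[[3,8,-4],[0,0,0],0],[[3,12,-4],[0,0,0],0],[[3,15,-4],[0,0,0],0],[[3,18,-4],[0,0,0],0],[[3,20,-4],[0,0,0],0],[[3,22,-4],[0,0,0],0],[[3,24,-4],[0,0,0],0],[[3,26,-4],[0,0,0],0],[[3,28,-4],[0,0,0],0]]'
python3 cap.py top t6; python3 meas.py t6
```

```text
time_s: 6.22
eef_pos: [0.5915, -0.1002, 0.0395]
eef_rot: [0.312, -0.629, 0.644, 0.303]
wrist_force: [3.5, -2.6, -1.8]
opening: -0.002
t 6.22 pos [ 591.5 -100.2   39.5] B [-46.5 -38.1  39.5] F [ 3.5 -2.6 -1.8] open -0.002
 R [[-0.014, -1.0, 0.02], [-0.622, 0.024, 0.783], [-0.783, -0.002, -0.622]] q [-0.7   0.81  1.44  0.66  1.57  2.23]
blank board ((-11.513372421264648, 17.3701171875), (89.43193817138672, 87.74842834472656), 82.48947143554688)
```

```bash
python3 -m jog '[[[0,2,0],[0,0,0],0],[[0,4,0],[0,0,0],0],[[0,6,0],[0,0,0],0],[[0,8,0],[0,0,0],0],[[0,10,0],[0,0,0],0]]'
python3 cap.py top t7; python3 meas.py t7
```

```text
time_s: 6.68
eef_pos: [0.5809, -0.0998, 0.0395]
eef_rot: [0.311, -0.629, 0.644, 0.303]
wrist_force: [2.8, -2.3, -1.4]
opening: 0.0
t 6.68 pos [580.9 -99.8  39.5] B [-46.4 -27.5  39.5] F [ 2.8 -2.3 -1.4] open 0.0
 R [[-0.014, -1.0, 0.02], [-0.622, 0.024, 0.783], [-0.783, -0.001, -0.622]] q [-0.71  0.79  1.46  0.65  1.56  2.21]
blank board ((-8.61115837097168, 25.62454605102539), (89.14382934570312, 87.85015869140625), 78.42266845703125)
```

```bash
python3 -m jog '[[[0,1,0],[0,0,0],0],[[0,2,0],[0,0,0],0],[[0,3,0],[0,0,0],0],[[0,4,0],[0,0,0],0]]'
python3 cap.py top t8; python3 meas.py t8
```

```text
time_s: 7.07
eef_pos: [0.5783, -0.1, 0.0397]
eef_rot: [0.313, -0.629, 0.645, 0.302]
wrist_force: [13.4, 1.2, -3.1]
opening: -0.002
t 7.07 pos [ 578.3 -100.    39.7] B [-46.6 -25.   39.7] F [13.4  1.2 -3.1] open -0.002
 R [[-0.013, -1.0, 0.024], [-0.622, 0.027, 0.782], [-0.783, -0.004, -0.623]] q [-0.71  0.79  1.47  0.65  1.56  2.21]
blank board ((-7.979698181152344, 27.73841667175293), (89.0420150756836, 87.85099029541016), 77.49871063232422)
```

The rear corner has reached the fence at 13 N, with the blank turned 12°. I'll go back behind it; the two-finger push along x will square it.

Run:
```python
from h import *; from bench import *
o=get_obs(); s,c=np.sin(.7),np.cos(.7)
Rt=toolR(BX*s+np.array([0,0,-c]),BY)
for b in [(-50,-35,42),(-125,-35,60),(-120,28,60),(-100,28,35)]: print(b,B2W(*b).round(3),want(o,B2W(*b),Rt))
```

```text
(-50, -35, 42) [ 0.588 -0.104  0.042] (array([  0.4, -10. ,  -4. ]), array([-0.005,  0.199,  0.001]))
(-125, -35, 60) [ 0.586 -0.179  0.06 ] (array([ 33. , -10.3, -73.9]), array([-0.005,  0.199,  0.001]))
(-120, 28, 60) [ 0.524 -0.172  0.06 ] (array([ 29.8,  52.7, -70.3]), array([-0.005,  0.199,  0.001]))
(-100, 28, 35) [ 0.524 -0.152  0.035] (array([ 36.9,  52.9, -39.1]), array([-0.005,  0.199,  0.001]))
```

```bash
python3 -m jog '[[[0,-10,-4],[0,0,0],0],[[16,-10,-37],[0,0,0],0],[[33,-10,-74],[0,0.08,0],0],[[31,20,-72],[-0.005,0.199,0],0.5],[[30,52,-70],[-0.005,0.199,0.001],0.5],[[30,52.7,-70],[-0.005,0.199,0.001],0.5],[[34,53,-54],[-0.005,0.199,0.001],0.5],[[37,53,-39],[-0.005,0.199,0.001],0.5],[[37,53,-39],[-0.005,0.199,0.001],0.5]]'
python3 cap.py top t9; python3 meas.py t9; python3 cap.py scene s9
```

```text
time_s: 7.87
eef_pos: [0.5226, -0.1494, 0.0338]
eef_rot: [0.246, -0.656, 0.672, 0.242]
wrist_force: [-0.4, -0.0, 0.5]
opening: 0.506
t 7.87 pos [ 522.6 -149.4   33.8] B [-97.3  29.6  33.8] F [-0.4 -0.   0.5] open 0.506
 R [[-0.019, -1.0, 0.012], [-0.762, 0.023, 0.647], [-0.647, 0.003, -0.762]] q [-0.78  0.66  1.6   0.49  1.43  2.18]
blank board ((-8.085409164428711, 27.210947036743164), (89.28653717041016, 87.72786712646484), 77.73670196533203)
t 7.92 pos [ 522.8 -150.3   34.2] B [-98.3  29.3  34.2] F [ 0.2 -0.2  0.1] open 0.503
 R [[-0.019, -1.0, 0.012], [-0.763, 0.022, 0.646], [-0.646, 0.003, -0.763]] q [-0.78  0.66  1.59  0.49  1.43  2.18]
```

View pics/s9.png

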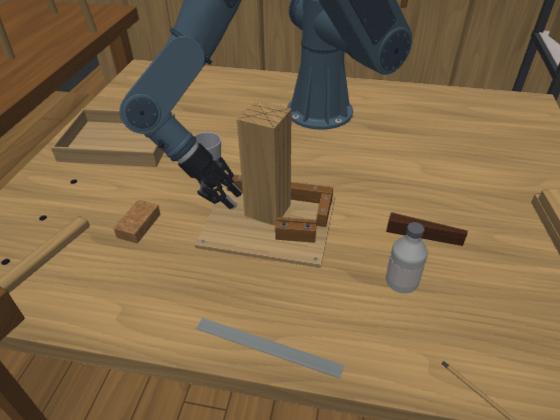

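The fingers are now behind the blank, which is upright with its foot near (268,220). Next, push along the fence.

```bash
python3 -m jog '[[[-6,0,5],[0,0,0],0.5],[[-12,0,10],[0,0,0],0.5],[[-15,0,12.7],[0,0,0],0.5],[[-18,0,15.3],[0,0,0],0.5],[[-21,0,17.8],[0,0,0],0.5],[[-24,0,20.3],[0,0,0],0.5],[[-27,0,22.9],[0,0,0],0.5],[[-30,0,25.4],[0,0,0],0.5],[[-33,0,28],[0,0,0],0.5],[[-36,0,30.5],[0,0,0],0.5]]'
python3 cap.py top t10; python3 meas.py t10
```

```text
time_s: 8.8
eef_pos: [0.5249, -0.1042, 0.0347]
eef_rot: [0.245, -0.656, 0.672, 0.24]
wrist_force: [2.2, -3.6, 0.4]
opening: 0.503
t 8.8 pos [ 524.9 -104.2   34.7] B [-52.1  28.3  34.7] F [ 2.2 -3.6  0.4] open 0.503
 R [[-0.018, -1.0, 0.015], [-0.764, 0.023, 0.645], [-0.645, 0.0, -0.764]] q [-0.72  0.62  1.66  0.53  1.38  2.2 ]
blank board ((8.50048828125, 32.41405487060547), (89.20144653320312, 87.80608367919922), 85.87520599365234)
```

```bash
python3 -m jog '[[[-3,0,2.6],[0,0,0],0.5],[[-6,0,5.1],[0,0,0],0.5],[[-9,0,7.6],[0,0,0],0.5],[[-12,0,10.2],[0,0,0],0.5],[[-15,0,12.7],[0,0,0],0.5],[[-18,0,15.3],[0,0,0],0.5],[[-21,0,17.8],[0,0,0],0.5],[[-24,0,20.3],[0,0,0],0.5],[[-27,0,22.9],[0,0,0],0.5],[[-30,0,25.4],[0,0,0],0.5]]'
python3 cap.py top t11; python3 meas.py t11
```

```text
time_s: 9.68
eef_pos: [0.5255, -0.064, 0.0348]
eef_rot: [0.245, -0.657, 0.672, 0.24]
wrist_force: [0.9, -6.5, -0.4]
opening: 0.499
t 9.68 pos [525.5 -64.   34.8] B [-11.9  28.7  34.8] F [ 0.9 -6.5 -0.4] open 0.499
 R [[-0.018, -1.0, 0.014], [-0.764, 0.022, 0.645], [-0.645, 0.001, -0.764]] q [-0.67  0.6   1.71  0.56  1.35  2.23]
blank board ((46.64019775390625, 35.763431549072266), (88.84365844726562, 87.7825698852539), 89.96927642822266)
```

```bash
python3 -m jog '[[[-3,0,2.6],[0,0,0],0.5],[[-6,0,5.1],[0,0,0],0.5],[[-9,0,7.6],[0,0,0],0.5],[[-12,0,10.2],[0,0,0],0.5],[[-15,0,12.7],[0,0,0],0.5],[[-17,0,14.4],[0,0,0],0.5],[[-18,0,15.3],[0,0,0],0.5]]'
python3 -m jog '[[[-0.8,0,0.7],[0,0,0],0.5],[[-1.6,0,1.4],[0,0,0],0.5],[[-2,0,1.7],[0,0,0],0.5]]'
python3 cap.py top t12; python3 meas.py t12
```

```text
time_s: 10.32
eef_pos: [0.5258, -0.0395, 0.0347]
eef_rot: [0.245, -0.657, 0.671, 0.241]
wrist_force: [0.9, -5.5, 0.9]
opening: 0.496
time_s: 10.57
eef_pos: [0.5259, -0.0371, 0.0348]
eef_rot: [0.245, -0.657, 0.671, 0.24]
wrist_force: [2.0, -5.9, 0.9]
opening: 0.499
t 10.57 pos [525.9 -37.1  34.8] B [15.  28.9 34.8] F [ 2.  -5.9  0.9] open 0.499
 R [[-0.017, -1.0, 0.013], [-0.764, 0.021, 0.645], [-0.645, 0.001, -0.764]] q [-0.63  0.58  1.74  0.58  1.32  2.24]
blank board ((73.57240295410156, 35.99772644042969), (89.08930969238281, 87.65853881835938), 89.85159301757812)
```

```bash
for i in 1 2 3; do python3 -m jog '[[[-0.4,0,0.3],[0,0,0],0.5],[[-0.8,0,0.7],[0,0,0],0.5]]' | egrep "eef_pos|force"; done
```

```text
eef_pos: [0.5259, -0.0363, 0.0347]
wrist_force: [0.7, -5.9, 1.4]
eef_pos: [0.5259, -0.0356, 0.0348]
wrist_force: [0.1, -4.8, 1.3]
eef_pos: [0.5259, -0.0349, 0.0348]
wrist_force: [1.3, -4.9, 0.4]
```

```bash
for i in 1 2 3 4; do python3 -m jog '[[[-0.4,0,0.3],[0,0,0],0.5],[[-0.8,0,0.7],[0,0,0],0.5]]' | egrep "eef_pos|force"; done
```

```text
eef_pos: [0.526, -0.0346, 0.0348]
wrist_force: [-0.7, -10.5, 2.4]
eef_pos: [0.526, -0.0346, 0.0348]
wrist_force: [-0.8, -11.1, 2.9]
eef_pos: [0.5261, -0.0346, 0.0348]
wrist_force: [-2.2, -10.9, 4.4]
eef_pos: [0.5261, -0.0346, 0.0348]
wrist_force: [-1.5, -10.5, 4.2]
```

The stop is reached: the TCP holds at y=-34.6 with 11 N. I'll back off and check.

```bash
python3 -m jog '[[[8,0,-7],[0,0,0],0.5],[[24,0,-20],[0,0,0],0.5],[[46,0,-39],[0,0,0],0.5],[[69,0,-58],[0,0,0],0.5],[[50,0,-90],[0,0,0],0.5],[[35,0,-130],[0,0,0],0.5],[[20,0,-160],[0,0,0],0.5],[[20,0,-160],[0,0,0],0.5]]'
python3 cap.py top t13; python3 meas.py t13; python3 cap.py scene s13
```

```text
time_s: 12.45
eef_pos: [0.5259, -0.1553, 0.1514]
eef_rot: [0.243, -0.66, 0.672, 0.233]
wrist_force: [1.4, -0.3, 1.0]
opening: 0.497
t 12.45 pos [ 525.9 -155.3  151.4] B [-103.2   26.1  151.4] F [ 1.4 -0.3  1. ] open 0.497
 R [[-0.011, -1.0, 0.018], [-0.773, 0.02, 0.634], [-0.634, -0.007, -0.773]] q [-0.78  0.47  1.58  0.48  1.59  2.26]
blank board ((76.44111633300781, 35.585655212402344), (87.38878631591797, 88.7775650024414), 1.458287000656128)
t 12.5 pos [ 524.9 -153.9  148.6] B [-101.8   27.2  148.6] F [ 0.2 -0.3  0.1] open 0.501
 R [[-0.012, -1.0, 0.016], [-0.772, 0.02, 0.635], [-0.635, -0.005, -0.773]] q [-0.78  0.48  1.59  0.48  1.59  2.26]
```

View pics/s13.png

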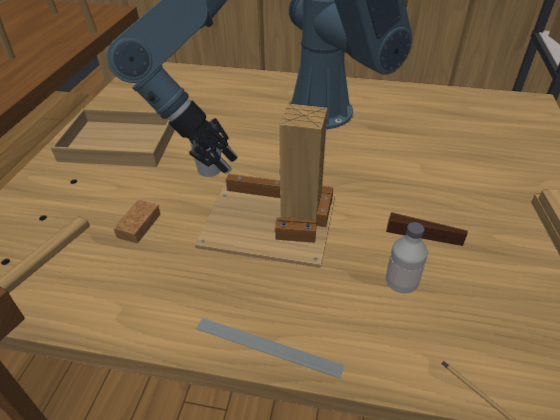

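View pics/t13.png

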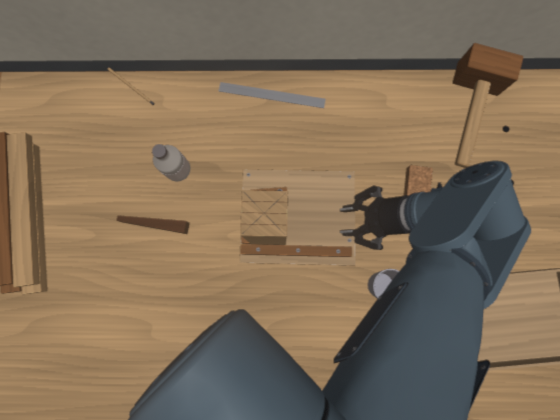

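The blank is seated, about (76, 36) in board coordinates, upright in the scene view with its top near (303,112). I'll go over its top to the wedge, with the tool vertical.

Run:
```python
from h import *; from bench import *
p,P=cloud("t13")
Z=P[...,2]; hs=cv2.cvtColor(p,cv2.COLOR_RGB2HSV)
m=np.zeros(Z.shape,np.uint8); r=(slice(205,245),slice(105,200)); m[r]=(hs[r][...,2]<100)
c=max(cv2.findContours(m,cv2.RETR_EXTERNAL,cv2.CHAIN_APPROX_NONE)[0],key=cv2.contourArea)
print(cv2.approxPolyDP(c,2,True)[:,0].tolist())
pts=P[(Z>.032)&(Z<.05)&(m>0)]; print(len(pts),pts.mean(0),pts[:,1].min(),pts[:,1].max())
for y0 in np.arange(.25,.42,.02):
    q=pts[(abs(pts[:,1]-y0)<.01)]; 
    if len(q): print(round(y0,2),q[:,0].min().round(4),q[:,0].max().round(4))
im=cv2.resize(p[205:245,105:200,::-1],None,fx=8,fy=8,interpolation=cv2.INTER_CUBIC); cv2.imwrite("pics/wcrop.png",np.clip(im*2.0,0,255).astype(np.uint8))
o=get_obs()
wx=np.array([.17,.985,0])
Rt=toolR([0,0,-1],[-wx[1],wx[0],0])
for pos in [(.53,-.155,.36),(.53,.24,.36),(.53,.26,.2)]: print(pos,want(o,pos,Rt))
```

```text
[[117, 218], [123, 222], [184, 233], [188, 227], [188, 223], [183, 221], [123, 216]]
568 [0.53098604 0.31503514 0.03988917] 0.23739398303897874 0.4155140960090088
0.25 0.508 0.5371
0.27 0.5106 0.5392
0.29 0.5138 0.5394
0.31 0.5182 0.5418
0.33 0.5209 0.542
0.35 0.5256 0.5446
0.37 0.5283 0.547
0.39 0.5315 0.5468
0.41 0.5358 0.5491
(0.53, -0.155, 0.36) (array([-134.2,   -6.7, -166.2]), array([0.051, 0.689, 0.146]))
(0.53, 0.24, 0.36) (array([-438.7,    1. ,   85.2]), array([0.051, 0.689, 0.146]))
(0.53, 0.26, 0.2) (array([-352.3,    1.6,  221.3]), array([0.051, 0.689, 0.146]))
```

View pics/wcrop.png

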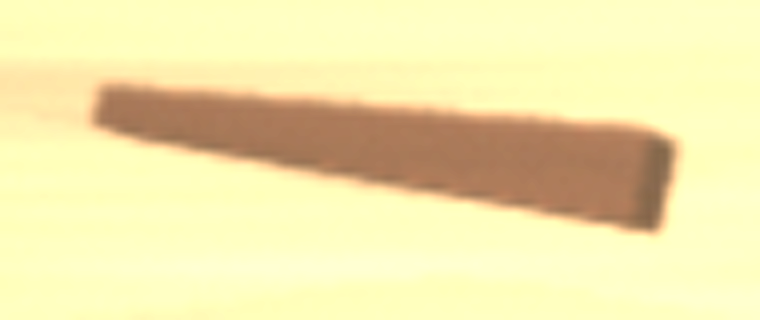

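```bash
python3 -m jog '[[[-32,-2,-40],[0.01,0.1,0.02],0.8],[[-64,-3,-80],[0.02,0.22,0.04],0.8],[[-96,-4,-120],[0.03,0.34,0.07],0.8],[[-134,-6,-166],[0.04,0.45,0.1],0.8],[[-134,-6,-166],[0.05,0.57,0.12],0.8],[[-134,-6,-166],[0.051,0.689,0.146],0.8],[[-134,-6,-166],[0.051,0.689,0.146],0.8],[[-165,-6,-141],[0.051,0.689,0.146],0.8],[[-195,-5,-116],[0.051,0.689,0.146],0.8],[[-227,-5,-90],[0.051,0.689,0.146],0.8],[[-260,-4,-63],[0.051,0.689,0.146],0.8],[[-292,-3,-36],[0.051,0.689,0.146],0.8],[[-325,-2,-9],[0.051,0.689,0.146],0.8],[[-357,-1,18],[0.051,0.689,0.146],0.8],[[-390,0,44],[0.051,0.689,0.146],0.8],[[-422,1,71],[0.051,0.689,0.146],0.8],[[-438,1,85],[0.051,0.689,0.146],0.8],[[-420,1,115],[0.051,0.689,0.146],0.8],[[-395,1,155],[0.051,0.689,0.146],0.8],[[-370,1,195],[0.051,0.689,0.146],0.8]]'
python3 cap.py wrist w14; python3 cap.py top t14; python3 meas.py t14
```

```text
time_s: 14.22
eef_pos: [0.5095, 0.0578, 0.3127]
eef_rot: [0.015, -0.663, 0.748, 0.01]
wrist_force: [0.7, -0.3, 1.1]
opening: 0.8
t 14.22 pos [509.5  57.8 312.7] B [109.5  47.6 312.7] F [ 0.7 -0.3  1.1] open 0.8
 R [[-0.12, -0.993, 0.009], [-0.992, 0.12, 0.036], [-0.036, -0.005, -0.999]] q [-0.14 -0.02  1.69  0.04  1.47  3.12]
t 14.27 pos [507.   58.1 307.2] B [109.7  50.2 307.2] F [-0.9 -0.3 -4.7] open 0.801
 R [[-0.12, -0.993, 0.001], [-0.992, 0.12, 0.037], [-0.036, 0.003, -0.999]] q [-0.14 -0.02  1.69  0.04  1.47  3.12]
blank board ((41.67060470581055, 56.02009963989258), (18.910356521606445, 45.88820266723633), 1.458300232887268)
```

View pics/w14.png

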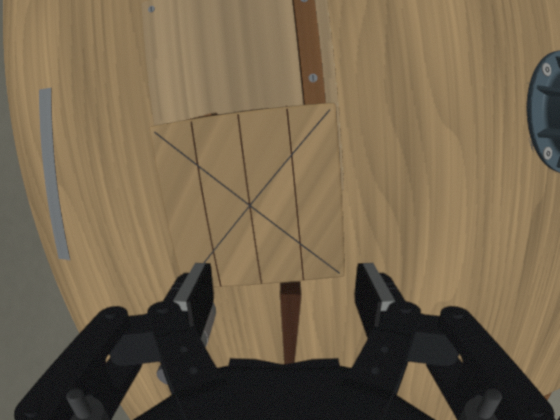

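View pics/t14.png

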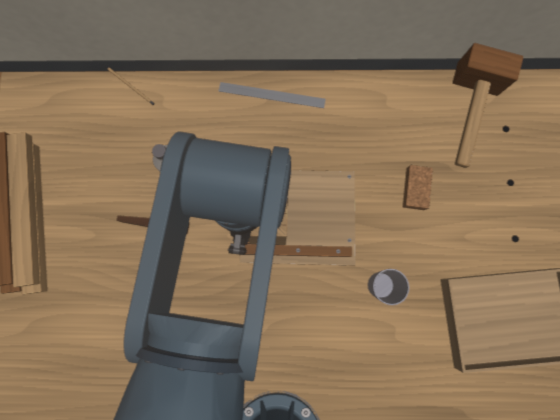

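Joint 6 reached its 3.12 limit, so the hand stopped short at (0.507, 0.058, 0.307), just above the blank's top. I'll raise it first, then use the half-turned grasp instead.

```bash
python3 -m jog '[[[0,0,-40],[0,0,0],0.8],[[0,0,-70],[0,0,0],0.8],[[0,0,-70],[0,0,-0.12],0.8],[[-40,0,-70],[0,0,-0.24],0.8],[[-80,0,-70],[0,0,-0.36],0.8],[[-120,0,-70],[0,0,-0.48],0.8],[[-160,0,-70],[0,0,-0.6],0.8],[[-190,0,-70],[0,0,-0.72],0.8],[[-190,0,-70],[0,0,-0.84],0.8],[[-190,0,-70],[0,0,-0.96],0.8],[[-190,0,-70],[0,0,-1.08],0.8],[[-190,0,-70],[0,0,-1.2],0.8],[[-190,0,-70],[0,0,-1.32],0.8],[[-190,0,-70],[0,0,-1.44],0.8],[[-190,0,-70],[0,0,-1.5],0.8]]'
python3 cap.py top t15; python3 meas.py t15
python3 - <<'E'
from h import *; from bench import *
o=get_obs(); wx=np.array([.17,.985,0])
Rt=toolR([0,0,-1],[wx[1],-wx[0],0])
for pos in [(.518,.26,.22)]: print(pos,want(o,pos,Rt))
E
```

```text
time_s: 15.57
eef_pos: [0.5301, 0.2436, 0.3863]
eef_rot: [-0.018, 0.996, -0.093, -0.001]
wrist_force: [-0.3, 0.1, 0.6]
opening: 0.796
t 15.57 pos [530.1 243.6 386.3] B [295.8  31.5 386.3] F [-0.3  0.1  0.6] open 0.796
 R [[0.983, -0.185, 0.001], [-0.185, -0.982, 0.037], [-0.006, -0.036, -0.999]] q [0.21 0.11 1.41 0.04 1.62 1.97]
blank board ((76.44111633300781, 35.585655212402344), (87.38878631591797, 88.7775650024414), 1.458287000656128)
(0.518, 0.26, 0.22) (array([-13.9,  -7.8, 166.7]), array([-0.033, -0.024, -1.585]))
```

View pics/t15.png

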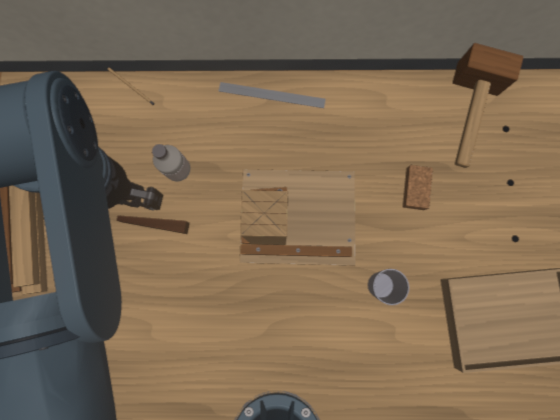

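The blank is unchanged. Now turn the tool and descend over the wedge.

```bash
python3 -m jog '[[[-3,-1,20],[0,0,-0.12],0.8],[[-6,-2,40],[-0.01,0,-0.24],0.8],[[-8,-3,60],[-0.01,0,-0.36],0.8],[[-10,-4,80],[-0.01,0,-0.48],0.8],[[-12,-5,100],[-0.01,-0.01,-0.6],0.8],[[-14,-6,120],[-0.02,-0.01,-0.72],0.8],[[-14,-7,140],[-0.02,-0.01,-0.84],0.8],[[-14,-8,150],[-0.02,-0.02,-0.96],0.8],[[-14,-8,160],[-0.03,-0.02,-1.08],0.8],[[-14,-8,166],[-0.03,-0.02,-1.2],0.8],[[-14,-8,166],[-0.03,-0.02,-1.32],0.8],[[-14,-8,166],[-0.033,-0.024,-1.44],0.8],[[-14,-8,166],[-0.033,-0.024,-1.56],0.8],[[-14,-8,166],[-0.033,-0.024,-1.585],0.8],[[-14,-8,166],[-0.033,-0.024,-1.585],0.8]]'
python3 cap.py wrist w16
```

```text
time_s: 16.87
eef_pos: [0.5184, 0.2599, 0.2212]
eef_rot: [0.0, 0.766, 0.643, 0.0]
wrist_force: [0.4, -0.5, 0.2]
opening: 0.802
t 16.87 pos [518.4 259.9 221.2] B [311.7  43.6 221.2] F [ 0.4 -0.5  0.2] open 0.802
 R [[0.173, 0.985, 0.001], [0.985, -0.173, 0.0], [0.0, 0.001, -1.0]] q [0.26 0.21 1.62 0.   1.31 0.43]
```

View pics/w16.png

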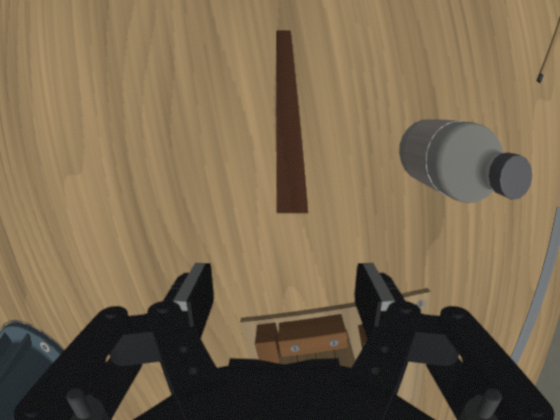

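The wrist view shows the wedge's tip at (277–290, 31) and its square butt at (277–307, 212). The left side, towards the robot, is the flat one and lines up with the tool's x.

```bash
cat >> h.py <<'E'
def fray(n,u,v,z):
    p,d,T,k=load(n); a=np.array([u-k[2],v-k[3]])/k[0]; th=np.hypot(*a); d=np.array([*(a/th*np.sin(th)),np.cos(th)]) if th>0 else np.array([0,0,1.])
    r=T[:3,:3]@d; t=(z-T[2,3])/r[2]; return T[:3,3]+t*r
E
python3 - <<'E'
from h import *; from bench import *
p,d,T,k=load("w16")
g=p.astype(float).sum(2)
# subpixel-ish edges per row
hs=(g<170); m=np.zeros(g.shape,np.uint8); m[22:220,260:320]=hs[22:220,260:320]
c=max(cv2.findContours(m,cv2.RETR_EXTERNAL,cv2.CHAIN_APPROX_NONE)[0],key=cv2.contourArea)
print(cv2.approxPolyDP(c,2,True)[:,0].tolist())
L=[];Rr=[]
for v in range(40,205,5):
    xs=np.where(m[v,260:320])[0]+260; L.append(fray("w16",xs.min()-.5,v,.04)[:2]); Rr.append(fray("w16",xs.max()+.5,v,.04)[:2])
L=np.array(L);Rr=np.array(Rr)
for n,E in (("L",L),("R",Rr)):
    l=cv2.fitLine((E*1000).astype(np.float32),cv2.DIST_HUBER,0,.01,.01)[:,0]; print(n,l, "ang from y",np.arctan(l[0]/l[1]))
for q in [(277,30),(291,30),(276.5,213),(308,213)]: print(q,fray("w16",*q,.04))
E
```

```text
[[277, 31], [278, 211], [306, 211], [290, 35], [288, 31]]
L [1.6795000e-01 9.8579550e-01 5.2641095e+02 3.3362866e+02] ang from y 0.16874978
R [7.6286234e-02 9.9708599e-01 5.4641528e+02 3.3275519e+02] ang from y 0.07636042
(277, 30) [0.54124153 0.41657487 0.04      ]
(291, 30) [0.55411578 0.41431681 0.04      ]
(276.5, 213) [0.50947504 0.24092807 0.04      ]
(308, 213) [0.54027555 0.23551764 0.04      ]
```

Run:
```python
from h import *; from bench import *
o=get_obs(); a=.1687
Rt=toolR([0,0,-1],[np.cos(a),-np.sin(a),0])
for pos in [(.5302,.2722,.10),(.5302,.2722,.019)]: print(pos,want(o,pos,Rt))
```

```text
(0.5302, 0.2722, 0.1) (array([ 14.1,   9.5, 121.2]), array([ 0.   , -0.   , -0.006]))
(0.5302, 0.2722, 0.019) (array([ 14. ,   9.4, 202.2]), array([ 0.   , -0.   , -0.006]))
```

```bash
python3 -m jog '[[[5,3,40],[0,0,-0.006],0.8],[[10,7,80],[0,0,-0.006],0.8],[[14,9.5,120],[0,0,-0.006],0.8],[[14,9.5,155],[0,0,-0.006],0.8],[[14,9.5,185],[0,0,-0.006],0.8],[[14,9.5,202],[0,0,-0.006],0.8],[[14,9.5,202],[0,0,-0.006],0.8],[[14,9.5,202],[0,0,-0.006],0.55]]'
python3 cap.py wrist w17
```

```text
time_s: 17.58
eef_pos: [0.5297, 0.2719, 0.0185]
eef_rot: [-0.0, 0.765, 0.644, -0.001]
wrist_force: [0.0, -0.8, 0.9]
opening: 0.679
t 17.58 pos [529.7 271.9  18.5] B [324.   32.6  18.5] F [ 0.  -0.8  0.9] open 0.679
 R [[0.171, 0.985, -0.002], [0.985, -0.171, -0.0], [-0.0, -0.002, -1.0]] q [0.27 0.52 1.68 0.   0.95 0.45]
```

View pics/w17.png

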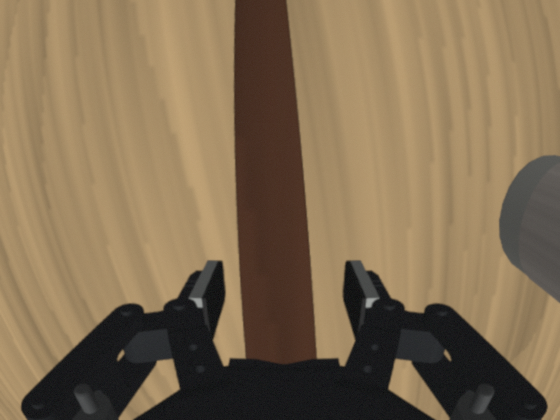

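The wedge lies centred between the pads (edges 243–314, pads 222 and 345). Now I'll grip it and lift a little.

```bash
python3 -m jog '[[[0,0,0],[0,0,0],0.2],[[0,0,0],[0,0,0],0.1],[[0,0,0],[0,0,0],0],[[0,0,0],[0,0,0],0],[[0,0,0],[0,0,0],0],[[0,0,0],[0,0,0],0]]'
python3 -m jog '[[[0,0,-20],[0,0,0],0],[[0,0,-60],[0,0,0],0],[[0,0,-100],[0,0,0],0],[[0,0,-140],[0,0,0],0],[[0,0,-180],[0,0,0],0],[[0,0,-180],[0,0,0],0]]'
python3 cap.py wrist w18
```

```text
time_s: 18.13
eef_pos: [0.5331, 0.2729, 0.0228]
eef_rot: [0.001, 0.765, 0.644, 0.003]
wrist_force: [0.6, -0.0, 7.5]
opening: 0.34
time_s: 18.63
eef_pos: [0.5369, 0.2741, 0.2139]
eef_rot: [0.005, 0.765, 0.644, 0.011]
wrist_force: [1.6, 1.1, 0.2]
opening: 0.338
t 18.63 pos [536.9 274.1 213.9] B [326.4  25.5 213.9] F [1.6 1.1 0.2] open 0.338
 R [[0.171, 0.985, 0.023], [0.985, -0.171, 0.007], [0.01, 0.021, -1.0]] q [0.28 0.26 1.58 0.   1.28 0.45]
```

View pics/w18.png

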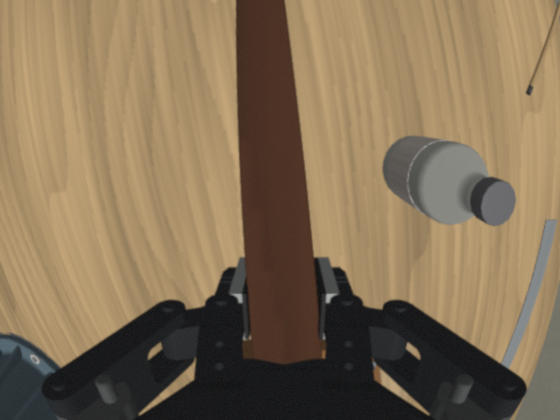

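Run:
```python
from h import *; from bench import *
o=get_obs(); R0=q2R(o["eef_rot"]); t0=o["eef_pos"]
p,d,T,k=load("w18"); g=p.astype(float).sum(2)
L=[];Q=[]
for v in range(5,250,8):
    row=g[v,200:340]; xs=np.where(row<170)[0]+200
    # keep run containing 270
    a=270
    while a-1>=200 and g[v,a-1]<190: a-=1
    b=270
    while b+1<340 and g[v,b+1]<190: b+=1
    for lst,u in ((L,a-.5),(Q,b+.5)):
        lst.append(R0.inv().apply(fray("w18",u,v,t0[2]+.017)-t0)*1000)
L=np.array(L);Q=np.array(Q)
for n,E in (("flat",L),("taper",Q)):
    f=np.polyfit(E[:,0],E[:,1],1); print(n,f, "range",E[:,0].min(),E[:,0].max(),"resid",np.std(E[:,1]-np.polyval(f,E[:,0])))
    print(np.round(E[[0,8,16,24,-1]],1).tolist())
```

```text
flat [ -0.02104078 -11.37547648] range 26.185872929899173 115.67611269148068 resid 0.09568441921632548
[[115.7, -13.7, -16.3], [91.2, -13.5, -16.5], [68.3, -12.9, -16.6], [45.0, -12.4, -16.8], [26.2, -12.0, -17.0]]
taper [-0.12023781 16.69368678] range 26.000608450727395 115.25198988020723 resid 0.07925694924977905
[[115.3, 2.9, -16.0], [90.9, 5.7, -16.1], [68.1, 8.5, -16.3], [44.9, 11.3, -16.4], [26.0, 13.6, -16.6]]
```

```bash
cat >> h.py <<'E'
def wedge_tcp(X,flat,zb,off=(54,-1.0,22.8),yaw=-.021):
    tx=BX*np.cos(yaw)+BY*np.sin(yaw); ty=BX*np.sin(yaw)-BY*np.cos(yaw)
    Rt=toolR([0,0,-1],ty); W=B2W(X,flat-11.5,zb); return W-Rt.apply(np.array(off)/1000),Rt
E
python3 - <<'E'
from h import *; from bench import *
o=get_obs()
for X,z in [(326,340),(-75,340),(-75,70),(-75,14)]:
    t,Rt=wedge_tcp(X,-11.5,z); print(X,z,t.round(3),want(o,t,Rt))
E
```

```text
326 340 [0.584 0.219 0.363] (array([ -44.7,   59.7, -152.3]), array([ 0.018, -0.007, -0.127]))
-75 340 [ 0.574 -0.182  0.363] (array([-441.3,  118.7, -154.6]), array([ 0.018, -0.007, -0.127]))
-75 70 [ 0.574 -0.182  0.093] (array([-443.6,  114.1,  115.3]), array([ 0.018, -0.007, -0.127]))
-75 14 [ 0.574 -0.182  0.037] (array([-444.1,  113.2,  171.3]), array([ 0.018, -0.007, -0.127]))
```

```bash
python3 -m jog '[[[0,0,-40],[0,0,0],0],[[0,0,-80],[0,0,0],0],[[0,0,-120],[0.01,0,-0.03],0],[[0,0,-155],[0.018,-0.007,-0.06],0],[[-35,10,-155],[0.018,-0.007,-0.09],0],[[-70,19,-155],[0.018,-0.007,-0.127],0],[[-105,28,-155],[0.018,-0.007,-0.127],0],[[-140,38,-155],[0.018,-0.007,-0.127],0],[[-175,47,-155],[0.018,-0.007,-0.127],0],[[-210,57,-155],[0.018,-0.007,-0.127],0],[[-245,66,-155],[0.018,-0.007,-0.127],0],[[-280,75,-155],[0.018,-0.007,-0.127],0],[[-315,85,-155],[0.018,-0.007,-0.127],0],[[-350,95,-155],[0.018,-0.007,-0.127],0],[[-385,104,-155],[0.018,-0.007,-0.127],0],[[-420,113,-155],[0.018,-0.007,-0.127],0],[[-441,119,-155],[0.018,-0.007,-0.127],0],[[-441,119,-155],[0.018,-0.007,-0.127],0]]'
python3 cap.py top t19
python3 - <<'E'
from h import *; from bench import *
o=get_obs()
for X,z in [(-75,70),(-75,14)]:
    t,Rt=wedge_tcp(X,-11.5,z); print(X,z,t.round(3),want(o,t,Rt))
E
```

```text
time_s: 20.18
eef_pos: [0.5738, -0.1867, 0.3611]
eef_rot: [-0.001, 0.725, 0.689, -0.001]
wrist_force: [0.5, 0.7, -1.5]
opening: 0.328
t 20.18 pos [ 573.8 -186.7  361.1] B [-133.4  -22.5  361.1] F [ 0.5  0.7 -1.5] open 0.328
 R [[0.05, 0.999, -0.003], [0.999, -0.05, -0.0], [-0.0, -0.003, -1.0]] q [-0.51  0.18  1.38 -0.    1.59 -0.46]
-75 70 [ 0.574 -0.182  0.093] (array([  1.6,   1. , 268.6]), array([-0.003, -0.001, -0.004]))
-75 14 [ 0.574 -0.182  0.037] (array([  1.5,   1.2, 324.6]), array([-0.003, -0.001, -0.004]))
```

View pics/t19.png

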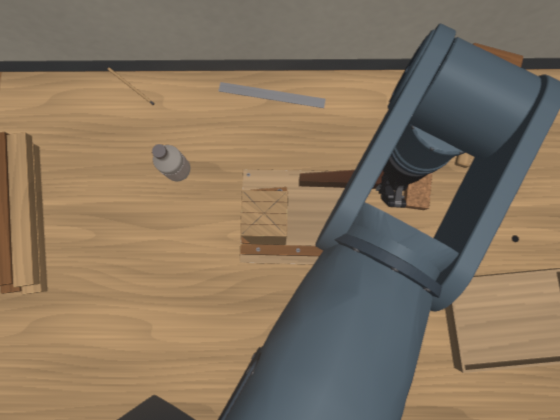

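The wedge points at the gap from the right, tip at about (300,180). Now I'll descend to just above the board.

```bash
python3 -m jog '[[[1,1,40],[0,0,0],0],[[1,1,80],[0,0,0],0],[[1,1,120],[0,0,0],0],[[1,1,160],[0,0,0],0],[[1,1,200],[0,0,0],0],[[1,1,240],[0,0,0],0],[[1.5,1,270],[0,0,-0.004],0],[[1.5,1,295],[0,0,-0.004],0],[[1.5,1,305],[-0.003,0,-0.004],0],[[1.5,1,305],[-0.003,0,-0.004],0]]'
python3 cap.py wrist w20;python3 cap.py scene s20
```

```text
time_s: 21.07
eef_pos: [0.5718, -0.18, 0.0531]
eef_rot: [-0.003, 0.722, 0.691, -0.0]
wrist_force: [-1.1, 0.4, -0.9]
opening: 0.334
t 21.07 pos [ 571.8 -180.    53.1] B [-126.7  -20.3   53.1] F [-1.1  0.4 -0.9] open 0.334
 R [[0.044, 0.999, -0.005], [0.999, -0.044, 0.005], [0.004, -0.005, -1.0]] q [-0.5   0.47  1.66  0.    1.02 -0.46]
t 21.12 pos [ 573.4 -181.    55.6] B [-127.8  -21.9   55.6] F [0.6 0.3 0.4] open 0.338
 R [[0.044, 0.999, -0.002], [0.999, -0.044, 0.003], [0.003, -0.002, -1.0]] q [-0.5   0.47  1.66  0.    1.02 -0.46]
```

View pics/w20.png

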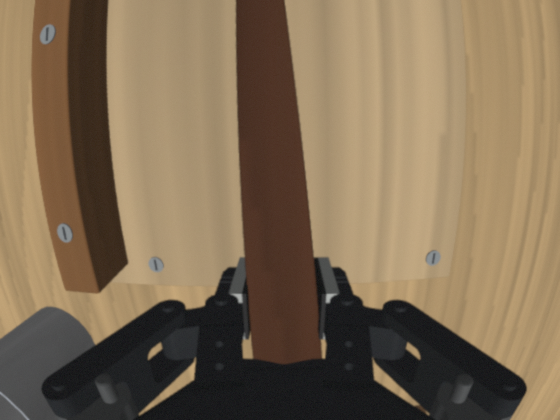

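View pics/s20.png

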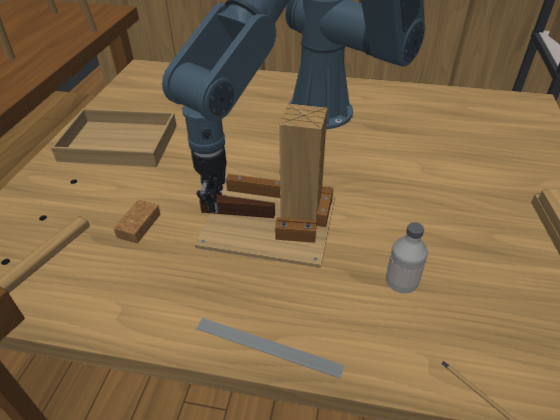

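Run:
```python
from h import *; from bench import *
o=get_obs(); R0=q2R(o["eef_rot"]); t0=o["eef_pos"]
p,d,T,k=load("w20"); g=p.astype(float).sum(2)
F=[];B=[];L=[]
for v in range(10,240,10):
    # boundaries: top/side edge = strongest drop in 50..95 ; side/board = strongest rise 95..140
    dd=np.diff(cv2.GaussianBlur(g[v:v+1],(3,3),0)[0])
    u1=50+dd[50:100].argmin()+.5; u2=95+dd[95:140].argmax()+.5
    F.append(fray("w20",u1,v,.052)); B.append(fray("w20",u2,v,.012))
    a=270
    while g[v,a-1]<190: a-=1
    L.append(fray("w20",a-.5,v,t0[2]+.017))
for n,E in (("fence top",F),("fence foot",B),("flat",L)):
    Eb=np.array([W2B(x) for x in E]); f=np.polyfit(Eb[:,0],Eb[:,1],1); print(n,"slope",f[0],"y at x=-40",np.polyval(f,-40),"at 31",np.polyval(f,31),"res",np.std(Eb[:,1]-np.polyval(f,Eb[:,0])), Eb[:,0].min(),Eb[:,0].max())
s=load("s20")[0]; cv2.imwrite("pics/s20c.png",cv2.resize(s[180:260,190:350,::-1],None,fx=5,fy=5,interpolation=cv2.INTER_CUBIC))
```

```text
fence top slope 0.02214309190823387 y at x=-40 76.50145416005438 at 31 78.07361368553897 res 3.169806166265478 -99.89544056253828 7.283648612027198
fence foot slope 0.004262363253125197 y at x=-40 76.67792618022577 at 31 76.98055397119766 res 0.19925569220873762 -113.8181977315646 18.57423483030041
flat slope 0.00023854541692164996 y at x=-40 -8.53472232127095 at 31 -8.517785596669514 res 0.09265917092790467 -92.39278186930471 -16.781131772355582
```

View pics/s20c.png

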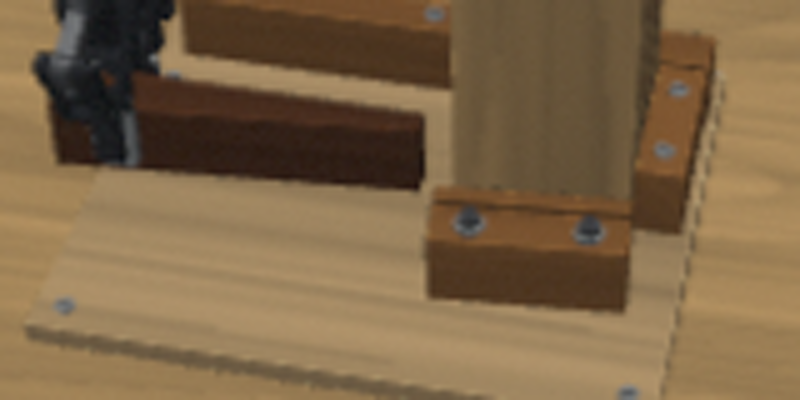

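The wedge runs parallel to the fence within 0.004 rad, with its tip just short of the mouth. The wrist and top estimates of the lateral gap differ by about 2 mm, so I'll shift it 2.5 mm clear of the blank, lower it and slide in.

```bash
python3 -m jog '[[[0,1.5,6],[0,0,0],0],[[0,2.5,12],[0,0,0],0],[[0,2.5,17],[0,0,0],0],[[0,2.5,19],[0,0,0],0],[[0,2.5,19],[0,0,0],0]]'
python3 -m jog '[[[4,0,0],[0,0,0],0],[[8,0,0],[0,0,0],0],[[12,0,0],[0,0,0],0],[[16,0,0],[0,0,0],0],[[20,0,0],[0,0,0],0],[[24,0.3,0],[0,0,0],0]]'
python3 cap.py scene s21
python3 - <<'E'
from h import *
s=load("s21")[0]; cv2.imwrite("pics/s21c.png",cv2.resize(s[180:260,190:350,::-1],None,fx=5,fy=5,interpolation=cv2.INTER_CUBIC))
E
```

```text
time_s: 21.58
eef_pos: [0.5768, -0.1819, 0.0378]
eef_rot: [-0.0, 0.723, 0.691, 0.001]
wrist_force: [-0.4, -0.7, -1.5]
opening: 0.336
time_s: 22.08
eef_pos: [0.5782, -0.1573, 0.038]
eef_rot: [-0.0, 0.722, 0.691, 0.001]
wrist_force: [-0.9, 1.3, -2.7]
opening: 0.335
t 22.08 pos [ 578.2 -157.3   38. ] B [-103.9  -26.2   38. ] F [-0.9  1.3 -2.7] open 0.335
 R [[0.044, 0.999, 0.0], [0.999, -0.044, 0.001], [0.001, 0.0, -1.0]] q [-0.46  0.49  1.67  0.    0.98 -0.42]
```

View pics/s21c.png

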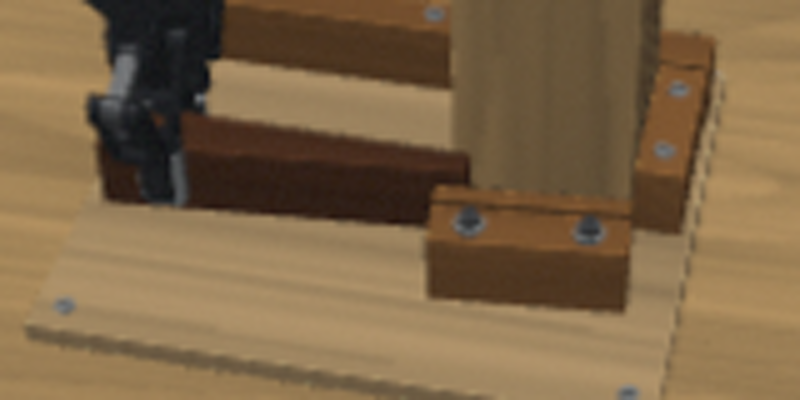

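The tip is in the mouth between blank and cleat, near (465,160) in the crop. Sliding further, watching the force.

```bash
python3 -m jog '[[[4,-0.4,0],[0,0,0],0],[[8,-0.8,0],[0,0,0],0],[[12,-1.1,0],[0,0,0],0],[[16,-1.4,0],[0,0,0],0],[[20,-1.6,0.5],[0,0,0],0]]'
python3 -m jog '[[[3,0,0.5],[0,0,0],0],[[6,0,1],[0,0,0],0],[[9,-0.2,1],[0,0,0],0],[[12,-0.2,1],[0,0,0],0]]'
python3 cap.py
```

```text
time_s: 22.55
eef_pos: [0.5775, -0.1361, 0.0375]
eef_rot: [-0.001, 0.722, 0.692, 0.001]
wrist_force: [0.6, -0.2, -1.3]
opening: 0.333
time_s: 22.88
eef_pos: [0.5778, -0.1239, 0.0364]
eef_rot: [-0.001, 0.722, 0.692, 0.001]
wrist_force: [0.2, 0.6, -1.7]
opening: 0.334
t 22.88 pos [ 577.8 -123.9   36.4] B [-70.5 -25.   36.4] F [ 0.2  0.6 -1.7] open 0.334
 R [[0.043, 0.999, 0.0], [0.999, -0.043, 0.002], [0.002, 0.0, -1.0]] q [-0.41  0.48  1.69  0.    0.97 -0.37]
```

```bash
for i in 1 2; do python3 -m jog '[[[3,0,0],[0,0,0],0],[[6,0,0],[0,0,0],0],[[9,-0.2,0],[0,0,0],0]]' | egrep "pos|force"; done; python3 cap.py
```

```text
eef_pos: [0.5781, -0.1146, 0.0365]
wrist_force: [-0.3, -0.4, -0.4]
eef_pos: [0.5783, -0.1053, 0.0365]
wrist_force: [-0.6, -0.8, -1.0]
t 23.38 pos [ 578.3 -105.3   36.5] B [-51.9 -25.   36.5] F [-0.6 -0.8 -1. ] open 0.335
 R [[0.043, 0.999, 0.0], [0.999, -0.043, 0.002], [0.002, 0.0, -1.0]] q [-0.38  0.47  1.7   0.    0.97 -0.34]
```

```bash
for i in 1 2; do python3 -m jog '[[[2,0,0],[0,0,0],0],[[4,0,0],[0,0,0],0],[[6,-0.1,0],[0,0,0],0]]' | egrep "pos|force"; done; python3 cap.py wrist w22
```

```text
eef_pos: [0.5785, -0.0991, 0.0365]
wrist_force: [-1.4, -0.6, -1.1]
eef_pos: [0.5787, -0.0929, 0.0365]
wrist_force: [-0.1, 0.2, -1.0]
t 23.88 pos [578.7 -92.9  36.5] B [-39.5 -25.1  36.5] F [-0.1  0.2 -1. ] open 0.335
 R [[0.043, 0.999, 0.0], [0.999, -0.043, 0.002], [0.002, 0.0, -1.0]] q [-0.36  0.47  1.7   0.    0.97 -0.32]
```

View pics/w22.png

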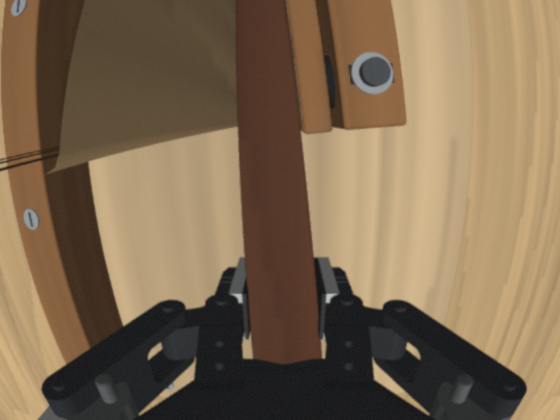

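The wedge sits almost filling the gap: flat side along the blank (238), and about 1 mm left to the jaw (296 against 300). I'll set it down, release, and go behind the butt.

```bash
python3 -m jog '[[[0,0,1],[0,0,0],0],[[0,0,1.5],[0,0,0],0],[[0,0,1.5],[0,0,0],0.5],[[0,0,1.5],[0,0,0],0.6],[[0,0,1.5],[0,0,0],0.6],[[0,0,1.5],[0,0,0],0.6]]'
python3 -m jog '[[[0,0,-30],[0,0,0],0.6],[[0,0,-60],[0,0,0],0.6],[[-40,0,-75],[0,0,0],0.3],[[-80,0,-75],[0,0,0],0],[[-80,0,-75],[0,0,0],0],[[-80,0,-75],[0,0,0],0]]'
python3 cap.py wrist w23; python3 cap.py top t23; python3 cap.py scene s23
```

```text
time_s: 24.43
eef_pos: [0.5788, -0.0928, 0.0352]
eef_rot: [-0.0, 0.722, 0.692, 0.001]
wrist_force: [0.1, -0.4, -0.4]
opening: 0.598
time_s: 24.93
eef_pos: [0.5753, -0.1751, 0.1107]
eef_rot: [0.0, 0.724, 0.69, 0.001]
wrist_force: [-0.1, 1.2, -0.5]
opening: 0.037
t 24.93 pos [ 575.3 -175.1  110.7] B [-121.8  -23.8  110.7] F [-0.1  1.2 -0.5] open 0.037
 R [[0.047, 0.999, 0.002], [0.999, -0.047, 0.001], [0.001, 0.002, -1.0]] q [-0.49  0.39  1.64  0.    1.11 -0.45]
t 24.98 pos [ 574.9 -173.4  109.9] B [-120.1  -23.3  109.9] F [ 0.4  1.  -0.7] open 0.004
 R [[0.046, 0.999, 0.0], [0.999, -0.046, 0.002], [0.002, 0.0, -1.0]] q [-0.49  0.39  1.64  0.    1.11 -0.45]
t 25.03 pos [ 574.7 -172.4  109.5] B [-119.   -23.1  109.5] F [ 0.8 -0.4  0.1] open -0.002
 R [[0.044, 0.999, -0.0], [0.999, -0.044, 0.003], [0.003, -0.001, -1.0]] q [-0.49  0.39  1.64  0.    1.11 -0.45]
```

View pics/w23.png

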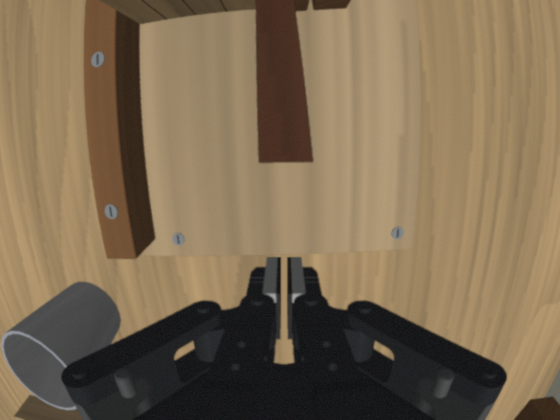

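View pics/t23.png

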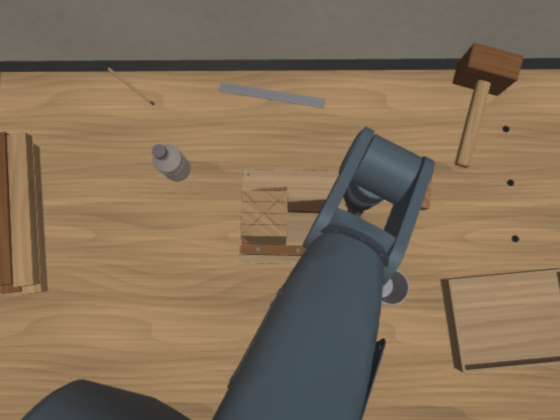

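The released wedge stays in the gap; its butt is at (260–313, 161) in the wrist view. I'll locate the butt's middle.

Run:
```python
from h import *; from bench import *
for q in [(260,161.5),(313,161.5)]: print(W2B(fray("w23",*q,.052)).round(1))
a,b=fray("w23",260,161.5,.052),fray("w23",313,161.5,.052); m=W2B((a+b)/2); print(m)
o=get_obs(); s,c=np.sin(.3),np.cos(.3)
Rt=toolR(BX*s+np.array([0,0,-c]),-BY)
for dx,z in [(-55,60),(-40,32)]:
    t=B2W(m[0]+dx,m[1],z); print(dx,z,t,want(o,t,Rt))
```

```text
[-74.  -12.7  52. ]
[-74.7 -43.3  52. ]
[-74.36309239 -27.9965103   52.        ]
-55 60 [ 0.5793834 -0.1827962  0.06     ] (array([-10.9,   5.2,  49.3]), array([ 0.002,  0.297, -0.019]))
-40 32 [ 0.5797434 -0.1678007  0.032    ] (array([ 4. ,  4.9, 77.3]), array([ 0.002,  0.297, -0.019]))
```

```bash
python3 -m jog '[[[-11,5,5],[0,0.1,-0.01],0],[[-11,5,20],[0,0.2,-0.019],0],[[-11,5,40],[0.002,0.297,-0.019],0],[[-5,5,55],[0.002,0.297,-0.019],0],[[3,5,69],[0.002,0.297,-0.019],0],[[4,5,69],[0.002,0.297,-0.019],0],[[4,5,69],[0.002,0.297,-0.019],0]]'
python3 cap.py
python3 - <<'E'
from h import *; from bench import *
o=get_obs(); R0=q2R(o["eef_rot"]); print("BX in tool",R0.inv().apply(BX).round(3),"BY",R0.inv().apply(BY).round(3))
E
```

```text
time_s: 25.67
eef_pos: [0.579, -0.1657, 0.0392]
eef_rot: [-0.106, 0.707, 0.691, 0.106]
wrist_force: [-0.6, -0.7, 0.8]
opening: 0.002
t 25.67 pos [ 579.  -165.7   39.2] B [-112.2  -27.2   39.2] F [-0.6 -0.7  0.8] open 0.002
 R [[0.022, 1.0, 0.004], [0.955, -0.022, 0.297], [0.297, -0.003, -0.955]] q [-0.6   0.57  1.58  0.27  1.18 -0.71]
BX in tool [0.955 0.002 0.297] BY [ 0.001 -1.     0.003]
```

Forward d mm is now (0.955d, 0, 0.297d) in tool axes. I'll advance to contact, then press in small steps.

```bash
python3 -m jog '[[[5,0,1.5],[0,0,0],0],[[10,0,3],[0,0,0],0],[[15,0,4.6],[0,0,0],0],[[18,0,5.6],[0,0,0],0]]' | egrep "pos|force"
for i in 1 2 3 4; do python3 -m jog '[[[1,0,0.3],[0,0,0],0],[[2,0,0.6],[0,0,0],0]]' | egrep "pos|force"; done
```

```text
eef_pos: [0.5799, -0.146, 0.0402]
wrist_force: [0.2, 0.4, 0.1]
eef_pos: [0.5803, -0.1435, 0.0408]
wrist_force: [0.0, -1.0, 0.0]
eef_pos: [0.5805, -0.1415, 0.0411]
wrist_force: [-0.6, 0.8, -0.1]
eef_pos: [0.5807, -0.1397, 0.0412]
wrist_force: [-0.8, -0.7, -0.5]
eef_pos: [0.5808, -0.1378, 0.0412]
wrist_force: [-0.8, -0.4, -0.4]
```

```bash
for i in 1 2 3 4 5 6; do python3 -m jog '[[[1,0,0.4],[0,0,0],0],[[2,-0.1,0.8],[0,0,0],0]]' | egrep "pos|force"; done
```

```text
eef_pos: [0.5808, -0.1357, 0.0411]
wrist_force: [-0.8, -0.9, 0.4]
eef_pos: [0.5809, -0.1337, 0.041]
wrist_force: [0.2, -1.0, 0.7]
eef_pos: [0.581, -0.1315, 0.041]
wrist_force: [1.4, -1.8, 2.0]
eef_pos: [0.581, -0.1293, 0.0409]
wrist_force: [0.8, -1.5, 0.5]
eef_pos: [0.581, -0.1271, 0.0407]
wrist_force: [-0.6, -1.6, 0.6]
eef_pos: [0.581, -0.1248, 0.0405]
wrist_force: [1.0, -1.3, 0.4]
```

```bash
for i in 1 2 3 4 5; do python3 -m jog '[[[1,0,0.4],[0,0,0],0],[[2,-0.1,0.8],[0,0,0],0]]' | egrep "pos|force"; done; python3 cap.py wrist w24
```

```text
eef_pos: [0.5809, -0.1226, 0.0404]
wrist_force: [0.3, -1.0, 1.2]
eef_pos: [0.581, -0.1204, 0.0402]
wrist_force: [1.9, -3.4, 1.2]
eef_pos: [0.5812, -0.1185, 0.0402]
wrist_force: [-0.1, -3.2, 2.2]
eef_pos: [0.5814, -0.1174, 0.0403]
wrist_force: [-1.9, -7.6, 2.8]
eef_pos: [0.5816, -0.1168, 0.0403]
wrist_force: [-1.6, -9.2, 3.1]
t 28.5 pos [ 581.6 -116.8   40.3] B [-63.3 -28.6  40.3] F [-1.6 -9.2  3.1] open 0.002
 R [[0.02, 1.0, 0.01], [0.957, -0.022, 0.289], [0.289, 0.004, -0.957]] q [-0.53  0.53  1.63  0.28  1.14 -0.65]
```

View pics/w24.png

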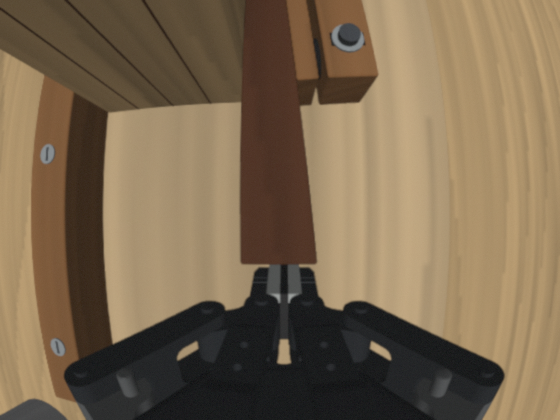

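The wedge fills the gap against both blank and jaw, the fingers press mid-butt (283,265), and the force is rising past 9 N. I'll press on carefully.

```bash
for i in 1 2; do python3 -m jog '[[[1,0,0.4],[0,0,0],0],[[2,0,0.7],[0,0,0],0],[[2.5,0,0.8],[0,0,0],0]]' | egrep "pos|force"; done
```

```text
eef_pos: [0.5817, -0.1164, 0.0405]
wrist_force: [-1.6, -10.7, 0.3]
eef_pos: [0.5818, -0.1162, 0.0405]
wrist_force: [-2.4, -10.9, 1.8]
```

```bash
for i in 1 2 3; do python3 -m jog '[[[1.5,0,0.5],[0,0,0],0],[[3,0,1],[0,0,0],0],[[3.5,0,1.2],[0,0,0],0]]' | egrep "pos|force"; done
```

```text
eef_pos: [0.582, -0.1156, 0.0406]
wrist_force: [-4.6, -15.1, 2.0]
eef_pos: [0.582, -0.1153, 0.0406]
wrist_force: [-4.7, -15.8, 1.6]
eef_pos: [0.5821, -0.1151, 0.0407]
wrist_force: [-5.3, -15.8, 3.1]
```

15.8 N at about 5 mm past first touch is within the stated range, so I stop here. I'll back off, go clear, and check.

```bash
python3 -m jog '[[[-4,0,-1.2],[0,0,0],0],[[-20,0,-6],[0,0,0],0],[[-50,0,-16],[0,0,0],0],[[-75,0,-40],[0,0,0],0],[[-85,0,-80],[0,0,0],0],[[-85,0,-120],[0,0,0],0],[[-85,0,-120],[0,0,0],0]]'
python3 cap.py wrist w25; python3 cap.py scene s25; python3 cap.py top t25; python3 meas.py t25
```

```text
time_s: 30.38
eef_pos: [0.5823, -0.2346, 0.1419]
eef_rot: [-0.084, 0.709, 0.693, 0.099]
wrist_force: [1.9, -0.4, 1.3]
opening: -0.0
t 30.38 pos [ 582.3 -234.6  141.9] B [-181.   -32.1  141.9] F [ 1.9 -0.4  1.3] open -0.0
 R [[0.02, 1.0, 0.024], [0.966, -0.025, 0.257], [0.257, 0.018, -0.966]] q [-0.68  0.47  1.48  0.22  1.35 -0.72]
t 30.43 pos [ 581.2 -232.6  138.8] B [-179.1  -31.   138.8] F [0.4 0.3 0. ] open 0.001
 R [[0.02, 1.0, 0.021], [0.966, -0.024, 0.259], [0.26, 0.015, -0.966]] q [-0.68  0.47  1.48  0.22  1.34 -0.72]
t 30.48 pos [ 579.8 -230.6  136. ] B [-177.1  -29.5  136. ] F [-0.6  0.5 -0.6] open 0.002
 R [[0.02, 1.0, 0.017], [0.965, -0.023, 0.262], [0.262, 0.011, -0.965]] q [-0.68  0.47  1.49  0.22  1.34 -0.72]
blank board ((76.44110870361328, 35.585777282714844), (87.38878631591797, 88.7773208618164), 1.458287000656128)
```

View pics/w25.png

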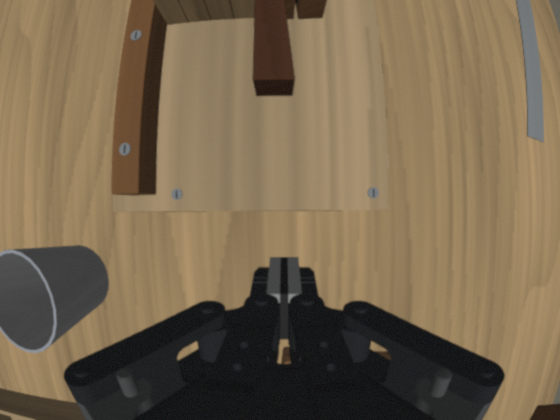

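View pics/s25.png

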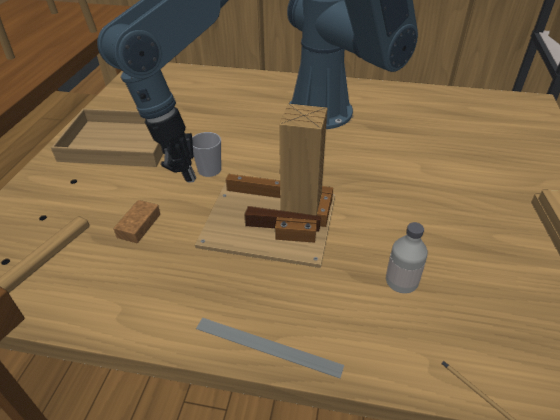

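View pics/t25.png

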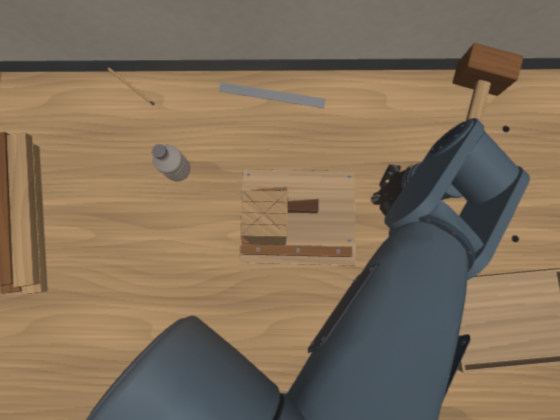

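Run:
```python
from h import *
p,d,T,k=load("w25"); g=p.astype(float).sum(2)
L=[];B=[]
for v in range(24,76,4):
    dd=np.diff(g[v]); u=240+dd[240:265].argmin()+.5; L.append(W2B(fray("w25",u,v,.052)))
for v in range(40,180,10):
    dd=np.diff(cv2.GaussianBlur(g[v:v+1],(3,3),0)[0]); u=145+dd[145:175].argmax()+.5; B.append(W2B(fray("w25",u,v,.012)))
for n,E in (("flat",L),("fence foot",B)):
    E=np.array(E); f=np.polyfit(E[:,0],E[:,1],1); print(n,f,np.std(E[:,1]-np.polyval(f,E[:,0])),E[:,0].min(),E[:,0].max())
print("butt",W2B(fray("w25",254,81,.052)),W2B(fray("w25",292,81,.052)))
# blank tilt / wedge top depth from scene
p,P=cloud("s25"); 
for (u,v) in [(255,214),(270,216)]: print(P[v-1:v+2,u-1:u+2,2].mean())
for n in ("t2","t25"):
    p,P=cloud(n); h=P[...,2]
    for nm,(u,v) in dict(glue=(160,152)).items(): print(n,nm,P[v-3:v+3,u-3:u+3].reshape(-1,3).mean(0))
```

```text
flat [ 1.62289654e-03 -1.15741384e+01] 0.19095390631000847 -45.52784790641301 -2.0015736088328056
fence foot [2.71115659e-03 7.70292972e+01] 0.23371674710962642 -114.9738320714571 11.811279430528417
butt [-53.05947722 -13.0806626   52.        ] [-53.17425938 -41.44545331  52.        ]
0.05031463602918751
0.04943280773998618
t2 glue [0.68224782 0.27175181 0.16510362]
t25 glue [0.68221973 0.27172116 0.16519357]
```

The wedge's flat side is parallel to the fence (0.001 rad) and 88.6 mm from it, so the blank is sandwiched flush. The robot is clear of everything.

```bash
python3 -c "
from bench import *
print(get_obs()['dq'].round(3)); print(hand_in())"
```

```text
[ 0.016  0.027  0.039 -0.003 -0.004  0.004]
the job is handed in; nothing more can be done
None
```

I slid the blank into the corner against the side fence and the end stop, pressed the wedge into the gap until it was tight, and handed the job in at about 30.5 s. No verdict was reported.

**The blank:** I pushed it low with leaned-back fingers. The first push did not carry it towards the fence and drove it against the cleat's end at 24 N. I then pushed it over to the fence from its far side and slid it on to the stop, where it held at 11 N.

**The wedge:** Driving the hand over to fetch the wedge, joint 6 ran to its stated limit, 3.12 rad. The hand stopped just above the blank's top, so I turned the grasp half round. The blank measured the same afterwards. I then set the wedge in the gap's mouth, flat side to the blank, and pressed on the middle of the butt. It was snug at first touch, and about 5 mm further on the force had risen to 15.8 N.

**Last checks:**
- **Blank:** it measured at (76.4, 35.6) mm against a target of (75, 35), unchanged to the printed digits by the wedging.
- **Squareness:** the last fit of its top read 1.5° (0.025 rad) off square, close to the 0.03 limit. An earlier fit, just before it met the stop, read 0.15°, so I took this as image noise.
- **Wedge:** it lies down on the board, parallel to the fence within 0.001 rad and 88.6 mm from it, against 88 mm for the blank's width.
- **Bystanders:** the glue bottle measured as unmoved. The cup and sanding block I judged only by eye in the pictures.

**Uncertain:** the wrist and top cameras disagreed by about 2 mm on the fence's position. I could not measure how hard the wedge presses on the blank; I judged that only from the pressing force and how far it went in.

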